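# Clear the check plate and rock the angle gauge to its mark

## Robot

A 6-joint arm with a two-finger parallel gripper is mounted at the origin on the work surface. World frame = base frame: x ahead of the robot, y to its left, z up, the work surface at z = 0. Lengths are in mm, angles in rad, forces in N, time in s.
With the tool pointing down it reaches from about 350 to 875 mm from the base axis. Payload 4.2 kg.
Tool frame: the origin (TCP) lies between the finger pads; the fingertips stand 17 mm ahead of it and the grasp point (between the pads) lies 2 mm behind it (nose_length is the distance from the TCP to the fingertips, in mm); z points along the fingers, y is the direction in which the jaws open and shut (so a half turn about z gives the same grasp; the last joint's range is limited). The gripper opens to 85 mm and grips with 20 to 120 N. Pads are 22 mm wide; open, the fingers measure 114 mm over their backs; the gripper's body (76 mm by 85 mm) begins 54 mm behind the grasp point. The pads swing forward as they close: fully open they stand 13 mm farther back than shut.
Start: joints at [1.487, 0.385, 0.008, 0, -1.194, -0.259], TCP at [210.046, 588.626, 248.312] pointing down, gripper open.
Joint ranges: [-3.14, 3.14], [-1.21, 2.06], [-1.07, 1.41], [-3.16, 2.05], [-2.99, -0.16], [-3.1, 3.1]. Speed limits (rad/s): [2.79, 2.79, 3.14, 3.14, 3.14, 3.14].

## Interface

Orientations are given as a unit quaternion [x, y, z, w].
In Python, from bench import * gives the robot as it stands.
- The arm moves only by the tool jog_arm, never from a script. Its argument "increments" is a list of rows, each a list of 4 numbers: the shift along the tool's x, y, z in m, then the turn about the tool's z in degrees. A call has 1 to 10 rows; each row is the pose to reach, as a shift and turn from the pose measured when the call began, along the tool's axes at that moment; what a row does not reach only later rows make up. A row lasts 1/8 s, in which the tool goes at most 62.5 mm and 10.7 degrees, less where a joint would pass 70% of its speed; a pose out of reach is approached as far as the arm can. A call with a gripper value outside its range is refused whole. "hand" is the gripper's target within -1 to 1 (fully open at 1, half-way at 0, shut at -1), set as the call begins (left out, the last holds). The fingers move at their own pace and stop on an object; the grip force is fixed at half the most. Time passes only in rows, so rows that repeat a pose let the fingers close. It gives the time, the measured TCP pose, the force and the opening at its end, in the units of the state.
- read_state(): the state, without advancing time (a new reading comes with each control period).
- get_image(name): name is "scene" or "top" or "wrist"; returns the picture (480x640x3 uint8, red, green, blue); there is no depth.
- calibration(name): a dict with "fx", "fy", "cx", "cy" (pixels), "position" and "rotation" of the camera in the world; the wrist camera has in their place "hand_eye" (4x4, takes a point from camera to tool coordinates, whose origin is the TCP and whose axes are the flange's). Camera axes: x right, y up, looking along -z (the intrinsics and any distortion apply to the point x, -y, -z); pixel columns grow to the right and rows downward; lengths in mm; the calibration is good to about 2 mm. A picture is of the moment at which its call begins: read the wrist's pose just before it. calibration takes no time and is no camera call.
- job_done(): hands the job in, once; it reports no verdict.
The state is a dict: "clock": time; "joints": joint angles; "joint_vel": joint speeds; "joint_efforts": joint torques, N m; "position": TCP position; "ee_rot": TCP orientation; "contact_force": force on the tool from outside, world axes, zero at the start; "wrist_torque": the same for the moment, N m; "gripper_width": finger opening in mm.
Only numpy, scipy, OpenCV 4.12 (cv2) and the standard library are available. Lean on these libraries where they do the work, as an engineer would, in place of code of your own. Each camera call takes 0.05 s, during which the arm holds its last target.

## Task

Use the scraper block to wipe the three ceramic chips off the metal check plate into the catch tray at its end, and stand the scraper back on the bench beside the plate. Then pick up the angle gauge by its stem, seat its V notch gently on the middle of the round stud of the plate, and rock it on the stud until its swinging pointer settles on the mark tab. Finish while holding it there, still gripped and resting on the stud: do not let go; leave the glassware and the bottle alone and keep fingers and gauge off the chips.

Things in the scene. Friction and masses are not known exactly. Their poses are not given: they have to be found in the camera images.
- plate: Fixed dark steel check plate, 120 (x) x 180 (y) x 18 mm thick. Origin on the bench below the middle of the stud, z up. The plate's flat top reaches from y = -75 to y = +105 mm and x = -60 to +60 mm. An open steel catch tray joins its +y end: inside y = 105 to 171 mm, x = -60 to +60 mm, floor 3 mm and rim 12 mm above the bench (lower than the plate's top). The stud stands across the plate along x at y = 0. The chips lie between y = 56 and 88 mm, x = -38 to +38 mm.
- stud_axis (a point): Middle of the axis of the stud: a horizontal round steel bar 16 mm in diameter, 70 mm long along x, on an 8 mm thick web, fixed to the plate. The axis is 27 mm above the plate's top (45 mm above the bench), axes parallel to the plate's.
- scraper_grip (a point): Grip point of the loose scraper block, 72 mm above its underside. A white plastic block 110 (x) x 26 (y) x 24 mm high with an upright wooden handle in its middle, 34 (x) x 24 (y) mm, top 92 mm above the underside. Stands upright on the bench; about 0.2 kg. Its long face wipes along y.
- gauge_grip (a point): Centre of the grip stem on top of the loose angle gauge: stem 24 (x) x 30 (y) x 55 mm high, this point 155 mm above the gauge's underside, stem top at 180 mm. Gauge: base bar 40 (x) x 104 (y) x 26 mm high, above it an upright dial plate 104 mm wide, 10 mm thick; the white dial with the pointer looks to the gauge's +x. Stands upright on the bench; about 0.4 kg. Its x axis is to lie along the stud (start yaw differs from the stud's by no more than 0.65 rad).
- gauge_notch (a point): Where the stud's axis lies in the gauge when the notch is fully seated: middle of the gauge's base, 4.7 mm above its underside (150.3 mm below gauge_grip; 2 mm further to +x). The notch is a 90 degree V running along x, open downwards, 32 mm wide at the underside and 16 mm deep; seated on the stud it rocks about the stud's axis, and its base clears the bare plate up to 0.34 rad of lean. It does not balance there by itself.
- pointer (a joint): Angle (rad) of the freely swinging pendulum pointer in the gauge, 0 when it hangs towards the middle of the base. Pivot 108 mm above the gauge's underside; positive as the tip goes to the gauge's +y, which happens when the gauge's top is leaned to its +y. It hangs plumb and settles within about 1 s.
- mark (a joint): Angle (rad) of the mark tab on the dial, measured like the pointer's; always positive (0.08 to 0.34). A dark tab 7 mm wide just below the pointer tip's path, stiff: it stays where it is. The pointer is on the mark when the two angles are equal.
- pointer_tip (a point): Tip of the dark pointer, 58 mm from its pivot, on the dial's face. Its z axis runs from the tip to the pivot.
- mark_tab (a point): Upper end of the mark tab, 61 mm from the pointer's pivot. Its z axis runs from here to the pivot.
- chip0_mid (a point): Centre of a loose white ceramic chip, 16 x 11 x 9 mm, about 12 g.
- chip1_mid (a point): Centre of a loose white ceramic chip, five-sided, 18 mm across, 9 mm high, about 12 g.
- chip2_mid (a point): Centre of a loose white ceramic chip, 13 x 13 x 10 mm, about 12 g.
- vial: Bystander: amber glass vial 32 mm in diameter, 60 mm high, origin at its underside. Leave alone.
- beaker: Bystander: glass beaker 68 mm in diameter, 85 mm high, origin at its underside. Leave alone.
- bottle: Bystander: white bottle 60 mm in diameter, 100 mm high, origin at its underside. Leave alone.
There are look-alikes about, which are no part of the job. What is shaped like the part that bears gauge_grip but pink or red is not meant.

How it is judged:
By the outcome, as a careful person would: the job done as asked, in the order asked, and still so for the second after the job is handed in, while the arm keeps its last pose, push and grip.
It also fails if it takes over 67 s, if anything falls off the work surface, if the arm or the gripper's body presses on something with over 40 N, if the wrist force passes 120 N, or if a joint passes its speed limit or range.

## Working session

There is one attempt and no reset: what is moved stays moved. The work goes in short steps, Python scripts to look and compute and a tool call to move; the robot and the scene stay as the last step left them, time stands still between calls to the robot, and variables do not carry over. Pictures are saved under pics/ and viewed, and the job is handed in when it is done.

Besides the shell and the picture viewer there is one more tool, called after "Request:" as name([rows], argument=value, ...), one row to a line, values as JSON. jog_arm: Moves the arm, as the interface text tells. Its arguments: {"type":"object","properties":{"increments":{"type":"array"},"hand":{"type":"number"}},"required":["increments"]}

```bash
ls; mkdir -p pics
python3 - <<'E'
from bench import *
import cv2
s=read_state()
for k,v in s.items(): print(k,v)
for n in ["scene","top","wrist"]:
    im=get_image(n); cv2.imwrite(f"pics/{n}0.png",im[:,:,::-1]); print(n,calibration(n))
E
```

```text
pics
clock 0.0
joints [ 1.48659192e+00  3.85588613e-01  6.61463727e-03 -5.16089088e-04
 -1.19397379e+00 -2.58645778e-01]
joint_vel [ 0.00042194 -0.00103612 -0.00061293  0.00012524 -0.0001197  -0.00239721]
joint_efforts [ 3.36945877e-04 -3.92287052e+01  1.88397646e+01  4.18602034e+00
 -4.73548673e-03 -3.40561520e-06]
position [209.87356042 588.13054415 247.19526363]
ee_rot [ 9.85325821e-01 -1.70680437e-01 -1.45219781e-04  1.09252174e-03]
contact_force [ 0.00406385 -0.68028625  0.26458782]
wrist_torque [-0.00047273  0.02226138 -0.02032862]
gripper_width 85.31646527603664
scene {'fx': 451.964769300549, 'fy': 451.964769300549, 'cx': 327.62828519625225, 'cy': 242.10234963263213, 'position': array([1114.52969417, -352.50682295,  816.28165019]), 'rotation': array([0.28865492, 0.18949861, 0.4990046 , 0.79483522])}
top {'fx': 477.82998033823236, 'fy': 477.82998033823236, 'cx': 326.374521938247, 'cy': 235.76846530112874, 'position': array([ 379.17030248,  -78.7437129 , 1306.27579294]), 'rotation': array([-0.04963818,  0.06030469,  0.71246262, -0.69734957])}
wrist {'fx': 406.7491534831472, 'fy': 406.7491534831472, 'cx': 318.71035266295144, 'cy': 232.93425814884884, 'hand_eye': array([[ 1.91669727e-04,  9.61061597e-01,  2.76334163e-01,
         7.00279689e+01],
       [ 9.99999735e-01,  9.90020778e-06, -7.28047460e-04,
        -2.31377203e-01],
       [-7.02434221e-04,  2.76334230e-01, -9.61061340e-01,
        -1.26003266e+02],
       [ 0.00000000e+00,  0.00000000e+00,  0.00000000e+00,
         1.00000000e+00]])}
```

View pics/scene0.png

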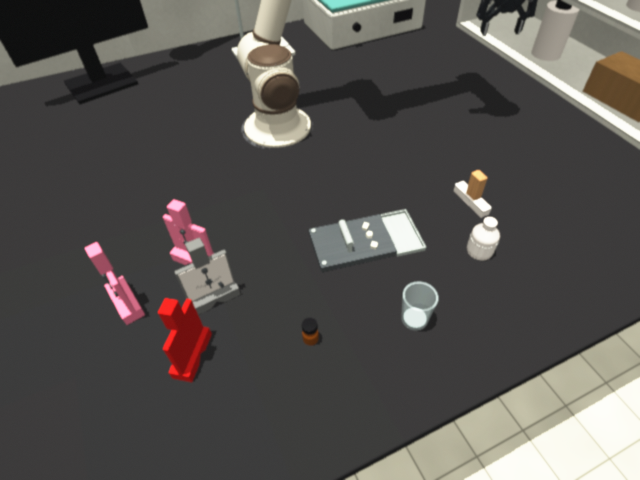

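View pics/top0.png

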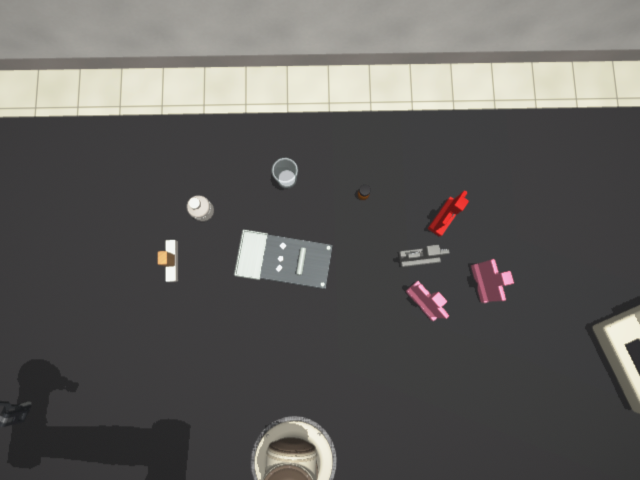

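View pics/wrist0.png

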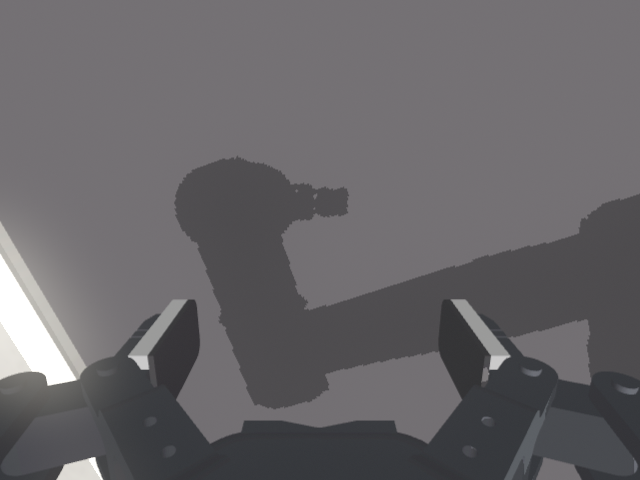

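The scene view shows the grey gauge at about (207,277), with pink and red look-alikes at (185,235), (115,285) and (185,340). The plate is at (365,240) with its tray to the right, the scraper at (475,193), the vial at (310,332), the beaker at (418,306) and the bottle at (483,238). In the top view, the grey gauge is at (425,255), the scraper at (170,260) and the plate at (283,260). The grey gauge fits the description because the others are pink or red. I'll check it in enlarged crops.

```bash
cat > h.py <<'E'
import numpy as np, cv2
from scipy.spatial.transform import Rotation as R
from bench import *
def cam(n,pos=None,q=None):
    c=calibration(n)
    if n!="wrist": return c,np.array(c["position"]),R.from_quat(c["rotation"]).as_matrix()
    T=np.array(c["hand_eye"]); Rt=R.from_quat(q).as_matrix()
    return c,Rt@T[:3,3]+np.array(pos),Rt@T[:3,:3]
def ray(C,u,v):
    c,p,M=C; d=M@np.array([(u-c["cx"])/c["fx"],-(v-c["cy"])/c["fy"],-1.]); return p,d/np.linalg.norm(d)
def onz(C,u,v,z):
    p,d=ray(C,u,v); return p+d*(z-p[2])/d[2]
def proj(C,X):
    c,p,M=C; x=M.T@(np.asarray(X,float)-p); return np.array([c["cx"]+c["fx"]*x[0]/-x[2],c["cy"]-c["fy"]*x[1]/-x[2]])
def tri(rs):
    A=np.zeros((3,3));b=np.zeros(3)
    for p,d in rs:
        P=np.eye(3)-np.outer(d,d);A+=P;b+=P@p
    X=np.linalg.solve(A,b); return X,[np.linalg.norm((np.eye(3)-np.outer(d,d))@(X-p)) for p,d in rs]
def crop(im,u0,u1,v0,v1,s): return cv2.resize(im[v0:v1,u0:u1],None,fx=s,fy=s,interpolation=cv2.INTER_CUBIC)
E
python3 - <<'E'
import cv2,numpy as np
s=cv2.imread("pics/scene0.png");t=cv2.imread("pics/top0.png")
def c(im,u0,u1,v0,v1,k):return cv2.resize(im[v0:v1,u0:u1],None,fx=k,fy=k,interpolation=cv2.INTER_CUBIC)
a=c(s,160,260,220,320,4); b=c(t,390,490,220,320,4)
cv2.imwrite("pics/c1.png",np.hstack([a,b]))
a=c(s,300,500,160,270,4);cv2.imwrite("pics/c2.png",a)
a=c(t,150,350,220,300,4);cv2.imwrite("pics/c3.png",a)
E
```

```text
(no output)
```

View pics/c1.png

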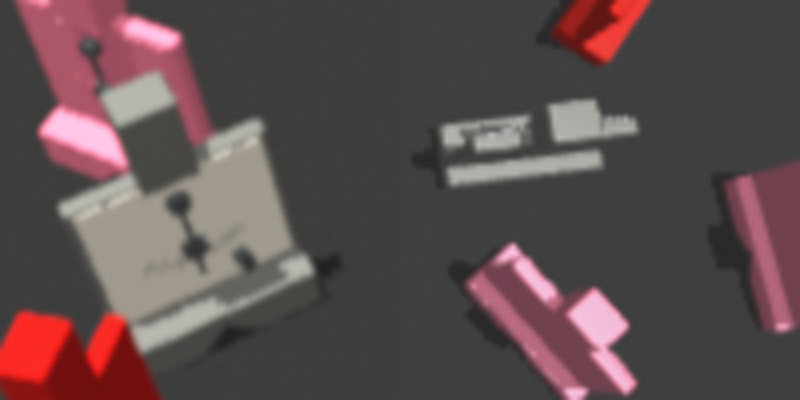

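View pics/c2.png

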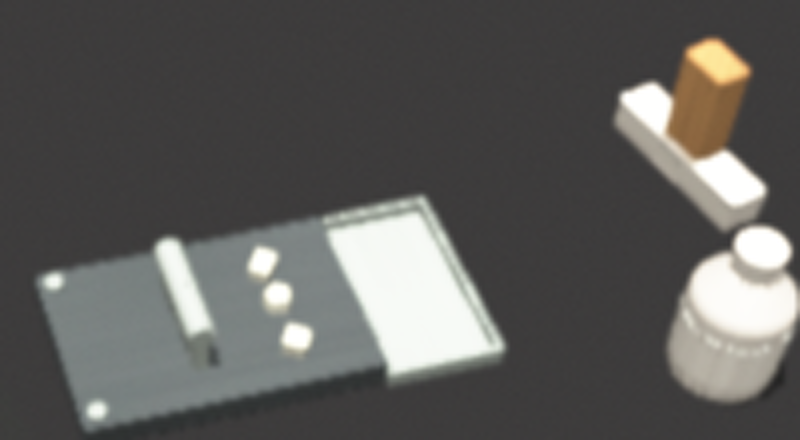

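View pics/c3.png

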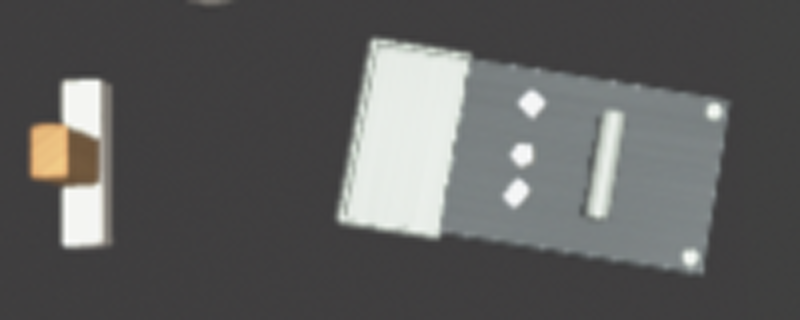

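The crops confirm it. The only grey gauge has its dial facing the scene camera (+x), the pointer in the middle and the dark mark tab to its right (+y). Next I'll compute poses from the corner pixels.

Run:
```python
from h import *
T=cam("top");S=cam("scene")
f3=lambda x,y:(150+(x-1.5)/4,220+(y-1.5)/4)
f1=lambda x,y:(390+(x-401.5)/4,220+(y-1.5)/4)
f2=lambda x,y:(300+(x-1.5)/4,160+(y-1.5)/4)
f1s=lambda x,y:(160+(x-1.5)/4,220+(y-1.5)/4)
def show(n,pts,C,z):
    P=np.array([onz(C,*p,z)[:2] for p in pts]);print(n,P.round(1).tolist(),"mean",P.mean(0).round(1),"edges",np.linalg.norm(np.roll(P,-1,0)-P,axis=1).round(1),"ang",np.degrees(np.arctan2(*(np.roll(P,-1,0)-P).T[::-1])).round(1))
show("plate top",[f3(729,101),f3(703,272),f3(440,237),f3(470,53)],T,18)
show("plate scn",[f2(38,281),f2(86,430),f2(385,366),f2(326,222)],S,18)
show("stud top",[f3(614,110),f3(596,218)],T,50)
show("stud scn",[f2(166,240),f2(205,350)],S,50)
show("chips top",[f3(532,103),f3(522,155),f3(516,193)],T,27)
show("chips scn",[f2(263,257),f2(277,292),f2(297,334)],S,27)
show("scr block top",[f3(62,80),f3(100,80),f3(100,245),f3(62,246)],T,24)
show("scr handle top",[f3(30,125),f3(68,123),f3(66,182),f3(31,181)],T,92)
show("scr handle scn",[f2(708,38),f2(750,69),f2(726,87),f2(685,54)],S,92)
show("gauge stem top",[f1(547,104),f1(597,98),f1(603,138),f1(552,143)],T,180)
show("gauge stem scn",[f1s(98,93),f1s(160,71),f1s(177,102),f1s(118,127)],S,180)
show("gauge base z26",[f1(445,166),f1(603,150),f1(603,168),f1(448,184)],T,26)
```

```text
plate top [[555.7, -114.9], [440.3, -94.7], [467.6, 81.4], [592.4, 60.9]] mean [514.  -16.8] edges [117.2 178.2 126.5 179.6] ang [ 170.    81.2   -9.3 -101.8]
plate scn [[443.0, -92.8], [556.1, -114.0], [589.5, 58.1], [476.2, 84.5]] mean [516.2 -16.1] edges [115.1 175.3 116.3 180.4] ang [ -10.6   79.   166.8 -100.6]
stud top [[546.9, -37.7], [475.6, -24.8]] mean [511.3 -31.3] edges [72.4 72.4] ang [169.8 -10.2]
stud scn [[473.4, -23.4], [557.2, -41.3]] mean [515.3 -32.4] edges [85.7 85.7] ang [-12.1 167.9]
chips top [[555.9, 18.3], [520.8, 25.3], [495.3, 29.5]] mean [524.   24.3] edges [35.8 25.8 61.6] ang [168.7 170.6 -10.5]
chips scn [[491.9, 31.9], [519.9, 25.9], [553.0, 20.6]] mean [521.6  26.1] edges [28.6 33.6 62.1] ang [-12.   -9.  169.6]
scr block top [[578.5, 335.3], [578.0, 309.7], [466.7, 306.8], [466.6, 332.0]] mean [522.5 320.9] edges [ 25.6 111.3  25.2 111.9] ang [ -91.2 -178.5   90.3    1.7]
scr handle top [[539.3, 332.8], [540.1, 308.7], [502.4, 308.9], [503.5, 331.0]] mean [521.4 320.3] edges [24.1 37.7 22.1 35.9] ang [-88.1 179.8  87.1   2.9]
scr handle scn [[503.4, 328.2], [537.2, 333.0], [543.7, 310.4], [509.1, 306.8]] mean [523.4 319.6] edges [34.1 23.6 34.7 22.1] ang [   8.1  -74.  -174.2  105. ]
gauge stem top [[527.1, -335.7], [530.1, -365.9], [506.0, -368.0], [503.6, -337.4]] mean [ 516.7 -351.8] edges [30.3 24.2 30.7 23.5] ang [ -84.3 -174.9   94.4    4.1]
gauge stem scn [[506.5, -367.1], [506.0, -337.6], [528.1, -335.5], [530.8, -363.9]] mean [ 517.9 -351. ] edges [29.5 22.2 28.5 24.5] ang [  91.1    5.3  -84.5 -172.3]
gauge base z26 [[506.6, -299.6], [515.2, -407.1], [503.0, -406.4], [494.4, -301.1]] mean [ 504.8 -353.5] edges [107.8  12.2 105.6  12.3] ang [-85.4 176.6  94.7   6.8]
```

```bash
cat >> h.py <<'E'
def yaw_of(q):
    M=R.from_quat(q).as_matrix(); return np.degrees(np.arctan2(M[1,0],M[0,0]))
def goto(x,y,z,yaw,s=None):
    s=s or read_state(); M=R.from_quat(s["ee_rot"]).as_matrix(); d=M.T@(np.array([x,y,z])-s["position"])
    t=-((yaw-yaw_of(s["ee_rot"])+180)%360-180)
    print("shift m",(d/1000).round(4),"turn deg",round(t,1)," dist",round(np.linalg.norm(d)))
def st():
    s=read_state();print("t",s["clock"],"p",s["position"].round(1),"yaw",round(yaw_of(s["ee_rot"]),2),"tilt z",R.from_quat(s["ee_rot"]).as_matrix()[:,2].round(4),"F",s["contact_force"].round(1),"w",round(s["gripper_width"],1),"j",np.round(s["joints"],2))
    return s
O=np.array([512.5,-31.5]);YP=np.radians(-10.2)
def p2w(x,y): return O+np.array([np.cos(YP)*x-np.sin(YP)*y,np.sin(YP)*x+np.cos(YP)*y])
def w2p(X):
    d=np.asarray(X)[:2]-O; return np.array([np.cos(YP)*d[0]+np.sin(YP)*d[1],-np.sin(YP)*d[0]+np.cos(YP)*d[1]])
E
python3 - <<'E'
from h import *
goto(522.4,320.3,170,2)
for a in[(0,28),(0,113),(-140,30),(0,230)]:print(a,p2w(*a))
E
```

```text
shift m [0.3844 0.1471 0.0778] turn deg -21.6  dist 419
(0, 28) [517.45837273  -3.94252298]
(0, 113) [532.51057566  79.7141037 ]
(-140, 30) [380.02515709  22.81773188]
(0, 230) [553.22949027 194.86498983]
```

Request:
jog_arm([
  [0.058, 0.022, 0.005, -5],
  [0.116, 0.044, 0.015, -10],
  [0.174, 0.066, 0.03, -15],
  [0.23, 0.088, 0.045, -20],
  [0.288, 0.11, 0.06, -21.6],
  [0.342, 0.131, 0.072, -21.6],
  [0.374, 0.143, 0.078, -21.6],
  [0.384, 0.147, 0.078, -21.6],
  [0.384, 0.147, 0.078, -21.6],
], hand=1)

```text
clock: 1.27
position: [522.2, 320.4, 169.6]
ee_rot: [1.0, 0.017, -0.0, 0.001]
contact_force: [1.0, -0.6, 0.6]
gripper_width: 85.8
```

Run:
```python
from h import *
s=st();im=get_image("wrist");cv2.imwrite("pics/w1.png",im[:,:,::-1])
W=cam("wrist",s["position"],s["ee_rot"])
print(proj(W,[522.4,320.3,92]))
```

```text
t 1.275 p [522.2 320.4 169.6] yaw 1.9 tilt z [-7.0e-04 -1.7e-03 -1.0e+00] F [ 1.  -0.6  0.6] w 85.8 j [ 0.81  0.43 -0.13  0.   -1.01  0.79]
[318.94256207 253.43708839]
```

View pics/w1.png

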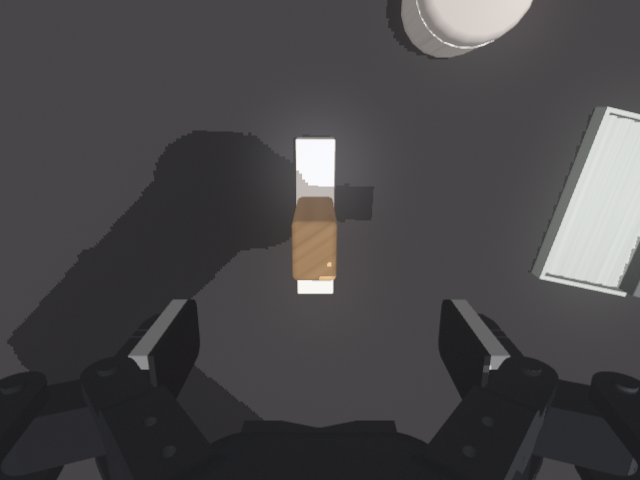

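The wrist view shows the handle top centred near (314.5,250.5). Projecting the earlier estimate gave (319,253), so the two agree to about 2 mm. I'll shift by that amount and descend.

Request:
jog_arm([
  [0.001, -0.001, 0.03, 0],
  [0.001, -0.002, 0.06, 0],
  [0.001, -0.002, 0.085, 0],
  [0.001, -0.002, 0.098, 0],
  [0.001, -0.002, 0.0995, 0],
  [0.001, -0.002, 0.0995, 0],
])

```text
clock: 2.08
position: [523.0, 323.8, 71.5]
ee_rot: [1.0, 0.018, 0.001, 0.0]
contact_force: [-0.7, 0.2, 1.1]
gripper_width: 85.3
```

Request:
jog_arm([
  [0, 0, 0, 0],
  [0, 0, 0, 0],
  [0, 0, 0, 0],
  [0, 0, 0, 0],
  [0, 0, 0, 0],
  [0, 0, 0, 0],
], hand=-1)

```text
clock: 2.82
position: [523.1, 323.7, 71.8]
ee_rot: [1.0, 0.018, 0.001, 0.0]
contact_force: [-1.6, -0.8, 3.8]
gripper_width: 23.3
```

Run:
```python
from h import *
st();x,y=p2w(0,27);goto(x,y,135,-10.2)
```

```text
t 2.825 p [523.1 323.7  71.8] yaw 2.02 tilt z [ 1.3e-03 -2.0e-04 -1.0e+00] F [-1.6 -0.8  3.8] w 23.3 j [ 0.82  0.54 -0.23  0.   -0.8   0.79]
shift m [-0.0173  0.3282 -0.0631] turn deg 12.2  dist 335
```

Request:
jog_arm([
  [0, 0, -0.03, 0],
  [0, 0.015, -0.06, 0],
  [-0.003, 0.07, -0.063, 2],
  [-0.006, 0.125, -0.063, 5],
  [-0.01, 0.18, -0.063, 8],
  [-0.013, 0.235, -0.063, 11],
  [-0.016, 0.285, -0.063, 12.2],
  [-0.017, 0.318, -0.063, 12.2],
  [-0.017, 0.328, -0.063, 12.2],
  [-0.017, 0.328, -0.063, 12.2],
])

```text
clock: 4.08
position: [517.5, -4.8, 134.4]
ee_rot: [0.996, -0.089, 0.0, -0.0]
contact_force: [0.2, 0.7, -2.1]
gripper_width: 23.6
```

Run:
```python
from h import *
s=st();im=get_image("wrist");cv2.imwrite("pics/w2.png",im[:,:,::-1])
t=get_image("top")[:,:,::-1];cv2.imwrite("pics/t2.png",t)
sc=get_image("scene")[:,:,::-1];cv2.imwrite("pics/s2.png",sc)
cv2.imwrite("pics/c4.png",np.vstack([crop(t,200,400,220,300,4)[:, :600],crop(sc,300,450,195,275,4)])[:600])
```

```text
t 4.075 p [517.5  -4.8 134.4] yaw -10.24 tilt z [ 8.e-04 -0.e+00 -1.e+00] F [ 0.2  0.7 -2.1] w 23.6 j [ 0.3   0.32 -0.41  0.   -0.84  1.09]
```

View pics/w2.png

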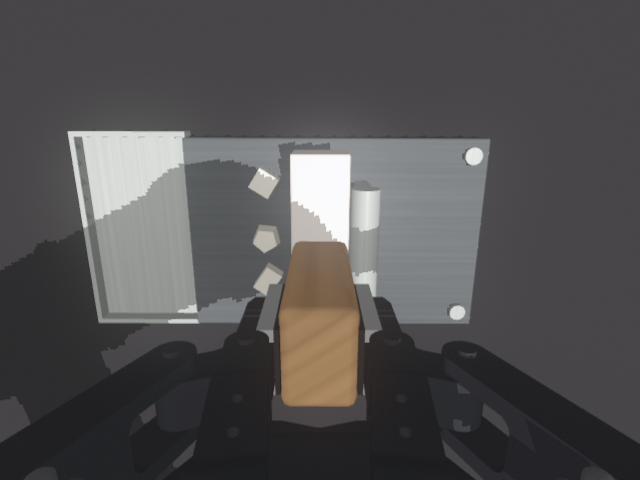

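View pics/c4.png

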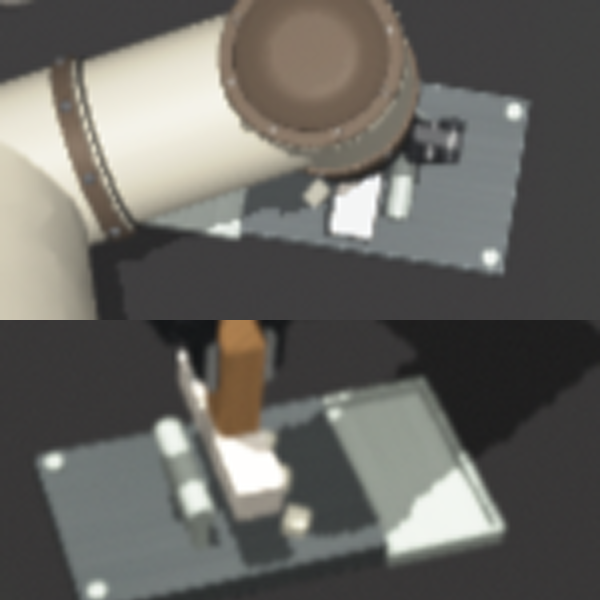

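In the wrist view, the block (top edge at (293–348,152)) hangs between the stud (365,240) and the chips (264,183), (266,239) and (268,280), and it lines up with the plate edges. I'll check the offsets numerically.

Run:
```python
from h import *
s=st();W=cam("wrist",s["position"],s["ee_rot"])
for n,(u,v),z in [("c(60,-75)",(488,138),18),("c(-60,-75)",(472,325),18),("c(60,105)",(184,138),18),("c(-60,105)",(199,325),18),("stud endR",(380,187),45),("stud endL",(352,187),45),("chip",(264,183),23),("chip",(266,239),23),("chip",(268,282),23),("blk far L",(293,153),86.6),("blk far R",(349,153),86.6),("handleTopL",(287,400),155),("R",(353,400),155)]:
    X=onz(W,u,v,z); print(n,X.round(1),w2p(X).round(1))
```

```text
t 4.225 p [517.8  -3.7 134.7] yaw -10.11 tilt z [ 0.0014 -0.     -1.    ] F [-0.5 -0.7 -1.4] w 23.5 j [ 0.31  0.32 -0.41  0.   -0.84  1.09]
c(60,-75) [ 557.5 -110.8   18. ] [ 58.3 -70.1]
c(-60,-75) [437.7 -92.7  18. ] [-62.8 -73.5]
c(60,105) [588.5  63.4  18. ] [ 58.  106.9]
c(-60,105) [469.5  85.7  18. ] [-63.  107.8]
stud endR [545.2 -41.7  45. ] [34.  -4.3]
stud endL [547.8 -27.   45. ] [34.  10.7]
chip [555.3  22.4  23. ] [32.5 60.6]
chip [521.4  28.5  23. ] [-1.8 60.6]
chip [493.5  33.2  23. ] [-30.1  60.3]
blk far L [573.9  -2.5  86.6] [55.3 39.4]
blk far R [569.8 -25.8  86.6] [55.4 15.8]
handleTopL [506.    8.5 155. ] [-13.4  38.2]
R [502.5 -11.5 155. ] [-13.4  17.9]
```

Request:
jog_arm([
  [-0.001, -0.005, 0.0, 0],
  [-0.001, -0.005, 0.012, 0],
  [-0.001, -0.005, 0.024, 0],
  [-0.001, -0.005, 0.035, 0],
  [-0.001, -0.005, 0.041, 0],
  [-0.001, -0.005, 0.0433, 0],
  [-0.001, -0.005, 0.0433, 0],
])

```text
clock: 5.1
position: [517.9, 1.3, 91.4]
ee_rot: [0.996, -0.088, 0.001, -0.0]
contact_force: [-0.2, -0.3, -1.1]
gripper_width: 23.5
```

Run:
```python
from h import *
s=st();im=get_image("wrist")[:,:,::-1];sc=get_image("scene")[:,:,::-1]
cv2.imwrite("pics/c5.png",np.vstack([crop(im,50,550,100,350,1.2),crop(sc,300,450,200,270,4)])[:600])
print(w2p(s["position"]))
```

```text
t 5.1 p [517.9   1.3  91.4] yaw -10.11 tilt z [ 1.6e-03 -1.0e-04 -1.0e+00] F [-0.2 -0.3 -1.1] w 23.5 j [ 0.32  0.38 -0.46  0.   -0.73  1.08]
[-0.52977383 33.27317156]
```

View pics/c5.png

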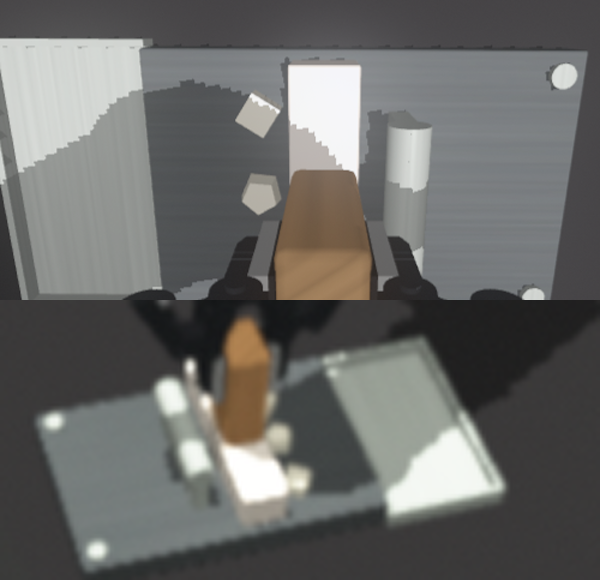

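The block sits between the stud and the chips without touching either. Now I'll wipe toward +y, which is tool −y.

Request:
jog_arm([
  [0, -0.006, 0, 0],
  [0, -0.014, 0, 0],
  [0, -0.022, 0, 0],
  [0, -0.03, 0, 0],
  [0, -0.038, 0, 0],
  [0, -0.046, 0, 0],
  [0, -0.054, 0, 0],
  [0, -0.062, 0, 0],
  [0, -0.068, 0, 0],
  [0, -0.073, 0, 0],
])

```text
clock: 6.45
position: [530.9, 73.7, 91.8]
ee_rot: [0.996, -0.088, 0.001, -0.0]
contact_force: [-0.1, 0.5, -1.1]
gripper_width: 23.0
```

Run:
```python
from h import *
s=st();im=get_image("wrist")[:,:,::-1];sc=get_image("scene")[:,:,::-1]
cv2.imwrite("pics/c6.png",np.vstack([crop(im,50,550,100,350,1.2),crop(sc,300,450,200,270,4)])[:600])
print(w2p(s["position"]))
```

```text
t 6.45 p [530.9  73.7  91.8] yaw -10.1 tilt z [ 2.2e-03  2.0e-04 -1.0e+00] F [-0.1  0.5 -1.1] w 23.0 j [ 0.44  0.4  -0.41  0.   -0.75  0.95]
[ -0.51370593 106.83290754]
```

View pics/c6.png

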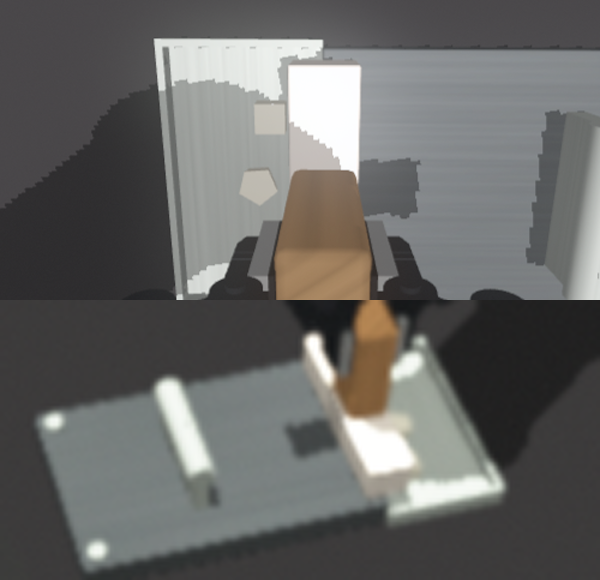

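Request:
jog_arm([
  [0, -0.005, 0, 0],
  [0, -0.01, 0, 0],
  [0, -0.014, 0, 0],
  [0, -0.014, 0, 0],
  [0, -0.014, 0, 0],
  [0, -0.014, -0.02, 0],
  [0, -0.014, -0.045, 0],
  [0, -0.014, -0.07, 0],
])

```text
clock: 7.55
position: [533.1, 87.3, 162.4]
ee_rot: [0.996, -0.088, 0.001, -0.0]
contact_force: [0.2, -0.1, -2.0]
gripper_width: 23.2
```

Run:
```python
from h import *
s=st();im=get_image("wrist")[:,:,::-1];sc=get_image("scene")[:,:,::-1]
cv2.imwrite("pics/c7.png",np.vstack([crop(im,50,550,100,350,1.2),crop(sc,300,450,200,270,4)])[:600])
print(w2p(s["position"]))
```

```text
t 7.55 p [533.1  87.3 162.4] yaw -10.1 tilt z [ 1.9e-03  1.0e-04 -1.0e+00] F [ 0.2 -0.1 -2. ] w 23.2 j [ 0.46  0.32 -0.32  0.   -0.92  0.93]
[ -0.79882285 120.55345932]
```

View pics/c7.png

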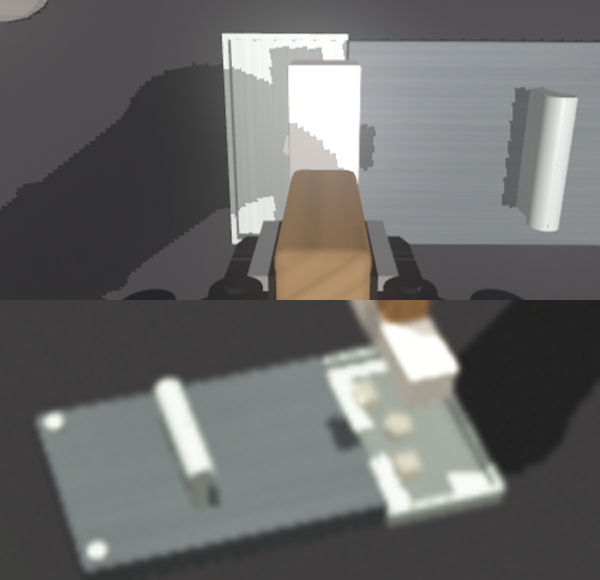

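All three chips are in the tray; in the lower half of the picture they are at about (364,393), (398,425) and (407,465). I'll stand the scraper on the free bench at the plate's −x side.

Run:
```python
from h import *
x,y=p2w(-132,62);print(x,y);goto(x,y,130,-10.2)
```

```text
393.5654336478742 52.895313416277986
shift m [-0.1334  0.0594  0.0333] turn deg 0.1  dist 150
```

Request:
jog_arm([
  [-0.03, 0.013, 0.0, 0],
  [-0.075, 0.034, 0.0, 0],
  [-0.115, 0.052, 0.012, 0],
  [-0.131, 0.059, 0.035, 0],
  [-0.133, 0.059, 0.06, 0],
  [-0.133, 0.059, 0.075, 0],
  [-0.133, 0.059, 0.085, 0],
  [-0.133, 0.059, 0.085, 0],
])

```text
clock: 8.65
position: [394.0, 53.0, 77.5]
ee_rot: [0.996, -0.088, 0.003, -0.001]
contact_force: [0.0, 0.3, -1.7]
gripper_width: 23.6
```

Run:
```python
from h import *
s=st();print(w2p(s["position"]))
t=get_image("top")[:,:,::-1];sc=get_image("scene")[:,:,::-1]
cv2.imwrite("pics/c8.png",np.vstack([crop(t,200,350,220,300,4)[:300],crop(sc,300,450,180,255,4)]))
```

```text
t 8.65 p [394.   53.   77.5] yaw -10.07 tilt z [ 0.0066  0.0013 -1.    ] F [ 0.   0.3 -1.7] w 23.6 j [ 0.55  0.23 -0.76  0.   -0.57  0.84]
[-131.62125055   62.15889119]
```

View pics/c8.png

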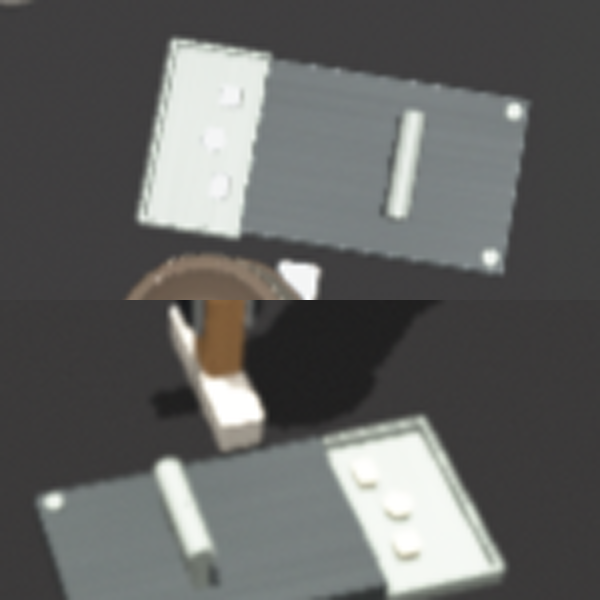

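The chips at (231,97), (215,140) and (220,185) all lie inside the tray. The scraper's near end clears the plate edge. I'll lower it onto the bench.

Request:
jog_arm([
  [0, 0, 0.003, 0],
  [0, 0, 0.005, 0],
  [0, 0, 0.006, 0],
  [0, 0, 0.006, 0],
])

```text
clock: 9.25
position: [394.8, 53.5, 72.5]
ee_rot: [0.996, -0.088, 0.004, -0.002]
contact_force: [-0.6, -0.8, -1.6]
gripper_width: 23.4
```

Request:
jog_arm([
  [0, 0, 0.001, 0],
  [0, 0, 0.002, 0],
  [0, 0, 0.002, 0],
])

```text
clock: 9.62
position: [395.5, 53.5, 71.7]
ee_rot: [0.996, -0.087, 0.005, -0.002]
contact_force: [-1.0, -1.6, 11.2]
gripper_width: 23.4
```

Contact is about 13 N, so the scraper is standing on the bench. Opening the gripper.

Request:
jog_arm([
  [0, 0, 0, 0],
  [0, 0, 0, 0],
  [0, 0, 0, 0],
  [0, 0, 0, 0],
  [0, 0, -0.02, 0],
  [0, 0, -0.06, 0],
  [0, 0, -0.115, 0],
  [0, 0, -0.165, 0],
  [0, 0, -0.17, 0],
], hand=1)

```text
clock: 10.75
position: [395.5, 54.0, 245.3]
ee_rot: [0.996, -0.087, 0.009, -0.004]
contact_force: [0.9, 0.7, -1.0]
gripper_width: 85.0
```

Run:
```python
from h import *
s=st();print(w2p(s["position"]))
im=get_image("wrist")[:,:,::-1];sc=get_image("scene")[:,:,::-1]
cv2.imwrite("pics/c9.png",np.vstack([crop(im,50,550,100,350,1.2),crop(sc,300,450,180,255,4)])[:600])
goto(517,-352,260,4.7-90)
```

```text
t 10.75 p [395.5  54.  245.3] yaw -9.98 tilt z [ 0.018   0.0063 -0.9998] F [ 0.9  0.7 -1. ] w 85.0 j [ 0.55 -0.02 -0.51  0.   -1.06  0.84]
[-130.28451424   63.39918617]
shift m [ 0.1921  0.3775 -0.0181] turn deg 75.3  dist 424
```

View pics/c9.png

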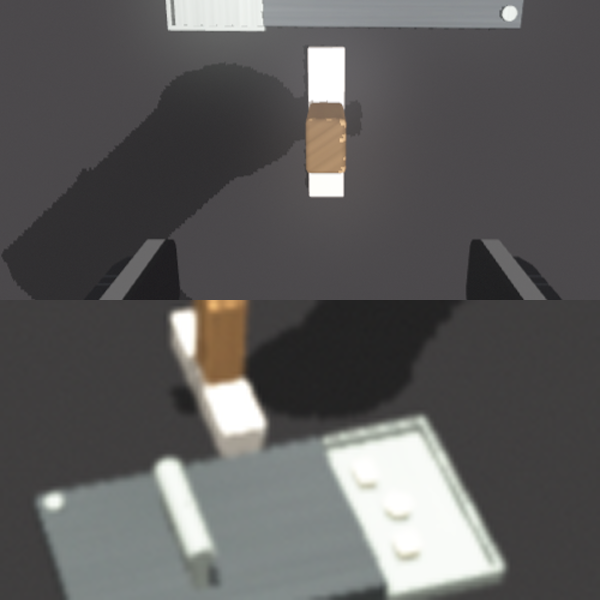

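The scraper stands upright with a gap to the plate. The tool has picked up about 1° of tilt, so I'll watch that. Next move: go above the gauge.

Request:
jog_arm([
  [0.022, 0.043, -0.01, 8],
  [0.045, 0.088, -0.018, 18],
  [0.068, 0.134, -0.018, 28],
  [0.091, 0.18, -0.018, 38],
  [0.114, 0.225, -0.018, 48],
  [0.137, 0.27, -0.018, 58],
  [0.16, 0.315, -0.018, 67],
  [0.18, 0.353, -0.018, 73],
  [0.19, 0.374, -0.018, 75.3],
  [0.192, 0.377, -0.018, 75.3],
])

```text
clock: 12.1
position: [516.3, -352.4, 256.4]
ee_rot: [0.735, -0.678, 0.0, -0.004]
contact_force: [0.2, 0.2, -0.0]
gripper_width: 85.5
```

Run:
```python
from h import *
s=st()
im=get_image("wrist")[:,:,::-1];cv2.imwrite("pics/w3.png",im)
goto(517,-352,260,4.7-90)
W=cam("wrist",s["position"],s["ee_rot"]);print(proj(W,[517,-352,180]))
```

```text
t 12.1 p [ 516.3 -352.4  256.4] yaw -85.43 tilt z [ 0.006   0.0059 -1.    ] F [ 0.2  0.2 -0. ] w 85.5 j [-0.34  0.38  0.02 -0.01 -1.21  0.43]
shift m [ 0.0001 -0.0006 -0.003 ] turn deg -0.1  dist 3
[318.07028673 254.46266048]
```

View pics/w3.png

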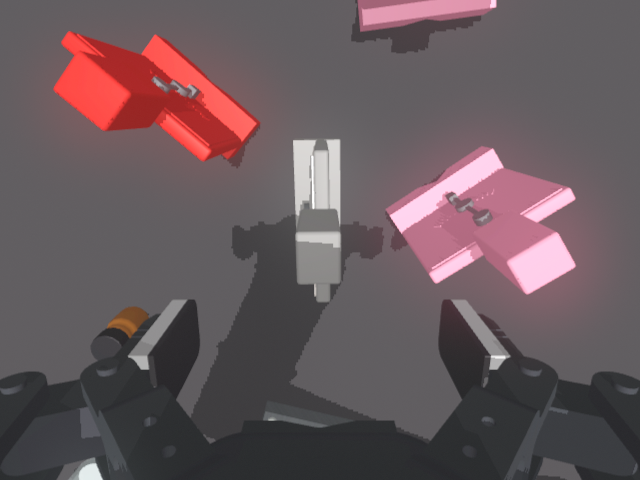

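The wrist view has the grey stem top at (297–341, 238–283), centred on (319,260). The red look-alike is at (110,90) and the pink one at (535,250), both clear of the fingers.

Run:
```python
from h import *
s=st();W=cam("wrist",s["position"],s["ee_rot"])
P=np.array([onz(W,u,v,180) for u,v in [(297,239),(340.5,238.5),(341,283),(298,283.5)]]);print(P.round(1),P.mean(0).round(1),np.linalg.norm(np.roll(P,-1,0)-P,axis=1))
d=P[3]-P[0];print("y axis",np.degrees(np.arctan2(d[1],d[0])))
P=np.array([onz(W,u,v,26) for u,v in [(294,140),(341,140)]]);print(P.round(1))
```

```text
t 12.15 p [ 516.4 -351.9  257. ] yaw -85.36 tilt z [ 0.0068  0.0055 -1.    ] F [ 0.3 -0.3  0.5] w 85.3 j [-0.34  0.38  0.02 -0.01 -1.21  0.43]
[[ 528.8 -358.9  180. ]
 [ 506.2 -361.1  180. ]
 [ 503.6 -336.1  180. ]
 [ 526.6 -333.9  180. ]] [ 516.3 -347.5  180. ] [22.68271228 25.06980309 23.16693022 25.10393583]
y axis 95.01739374789456
[[ 543.2 -399.    26. ]
 [ 503.  -402.3   26. ]]
```

Run:
```python
from h import *
im=cv2.imread("pics/w3.png");cv2.imwrite("pics/c10.png",crop(im,260,380,120,320,3))
```

```text
(no output)
```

View pics/c10.png

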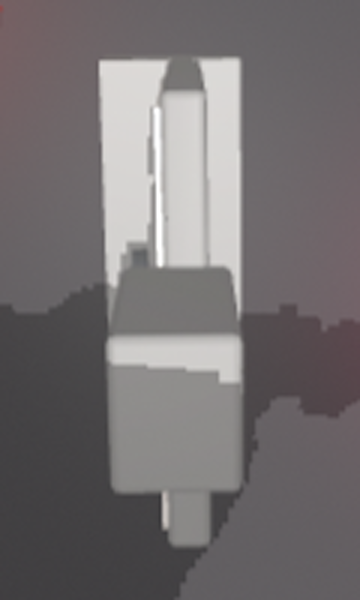

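The crop puts the stem top face at v 231.7–284 and u 295.7–340.7, so its centre is (318.2,257.9), about (516.8, −350.3). That agrees with the other views.

Run:
```python
from h import *
st();goto(516.8,-350.3,153,-85.1)
```

```text
t 12.15 p [ 516.4 -351.9  257. ] yaw -85.36 tilt z [ 0.0068  0.0055 -1.    ] F [ 0.3 -0.3  0.5] w 85.3 j [-0.34  0.38  0.02 -0.01 -1.21  0.43]
shift m [-0.001   0.0003  0.104 ] turn deg -0.3  dist 104
```

Request:
jog_arm([
  [-0.001, 0, 0.03, 0],
  [-0.001, 0, 0.06, 0],
  [-0.001, 0, 0.085, 0],
  [-0.001, 0, 0.1, 0],
  [-0.001, 0, 0.104, 0],
  [-0.001, 0, 0.104, 0],
  [-0.001, 0, 0.104, 0],
])

```text
clock: 13.02
position: [517.6, -350.6, 154.2]
ee_rot: [0.735, -0.678, 0.002, -0.005]
contact_force: [0.4, 0.1, -0.1]
gripper_width: 85.3
```

Run:
```python
from h import *
st();goto(516.8,-350.3,153,-85.1)
im=get_image("wrist")[:,:,::-1];cv2.imwrite("pics/w4.png",im)
```

```text
t 13.025 p [ 517.6 -350.6  154.2] yaw -85.35 tilt z [ 0.0087  0.0046 -1.    ] F [ 0.4  0.1 -0.1] w 85.3 j [-0.34  0.46 -0.12 -0.01 -0.99  0.43]
shift m [-0.0003  0.0008  0.0012] turn deg -0.2  dist 1
```

View pics/w4.png

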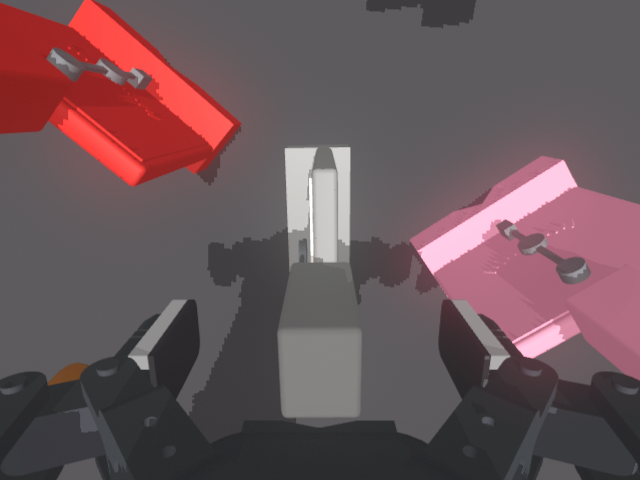

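Request:
jog_arm([
  [0, 0, 0, 0],
  [0, 0, 0, 0],
  [0, 0, 0, 0],
  [0, 0, 0, 0],
  [0, 0, 0, 0],
  [0, 0, 0, 0],
], hand=-1)

```text
clock: 13.82
position: [517.4, -350.6, 154.3]
ee_rot: [0.735, -0.678, 0.001, -0.004]
contact_force: [-1.2, 0.9, 3.1]
gripper_width: 23.5
```

Run:
```python
from h import *
s=st()
x,y=p2w(-1,0);goto(x,y+2,153+110,-85.1)
im=get_image("wrist")[:,:,::-1];cv2.imwrite("pics/w5.png",im)
sc=get_image("scene")[:,:,::-1];cv2.imwrite("pics/c11.png",crop(sc,150,270,200,320,5))
```

```text
t 13.825 p [ 517.4 -350.6  154.3] yaw -85.35 tilt z [ 0.0082  0.0046 -1.    ] F [-1.2  0.9  3.1] w 23.5 j [-0.34  0.46 -0.12 -0.01 -0.99  0.43]
shift m [-0.3211 -0.0211 -0.1073] turn deg -0.2  dist 339
```

View pics/c11.png

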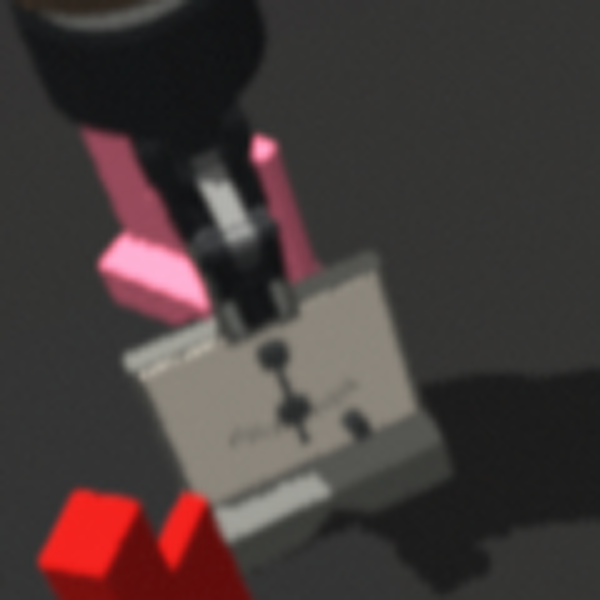

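The gauge is gripped (23.5 mm). I'll lift it and carry it above the stud.

Run:
```python
from h import *
s=st();x,y=p2w(-3,1.5);print(x,y);goto(x,y,232,-100.2)
```

```text
t 13.925 p [ 517.4 -350.6  154.3] yaw -85.35 tilt z [ 0.0083  0.0046 -1.    ] F [-0.9 -0.8  2.5] w 23.4 j [-0.34  0.46 -0.12 -0.01 -0.99  0.43]
509.81304028657166 -29.492452367087388
shift m [-0.321  -0.0191 -0.0763] turn deg 14.8  dist 330
```

Request:
jog_arm([
  [0, 0, -0.015, 0],
  [0, 0, -0.04, 0],
  [-0.01, 0, -0.07, 0],
  [-0.04, -0.001, -0.078, 0],
  [-0.085, -0.003, -0.078, 3],
  [-0.13, -0.006, -0.078, 7],
  [-0.175, -0.01, -0.078, 11],
  [-0.215, -0.013, -0.078, 14.8],
  [-0.24, -0.015, -0.078, 14.8],
  [-0.245, -0.0155, -0.078, 14.8],
])

```text
clock: 15.18
position: [511.9, -103.9, 233.2]
ee_rot: [-0.643, 0.766, -0.0, 0.005]
contact_force: [-0.6, -0.3, -4.9]
gripper_width: 23.5
```

Run:
```python
from h import *
s=st();x,y=p2w(-3,1.5);goto(x,y,232,-100.2)
im=get_image("wrist")[:,:,::-1];cv2.imwrite("pics/w6.png",im)
sc=get_image("scene")[:,:,::-1];cv2.imwrite("pics/c12.png",crop(sc,200,400,140,290,4))
```

```text
t 15.175 p [ 511.9 -103.9  233.2] yaw -100.04 tilt z [ 0.0076  0.0055 -1.    ] F [-0.6 -0.3 -4.9] w 23.5 j [ 0.11  0.22 -0.27 -0.01 -1.08 -0.28]
shift m [-0.0728  0.015   0.0016] turn deg 0.2  dist 74
```

View pics/c12.png

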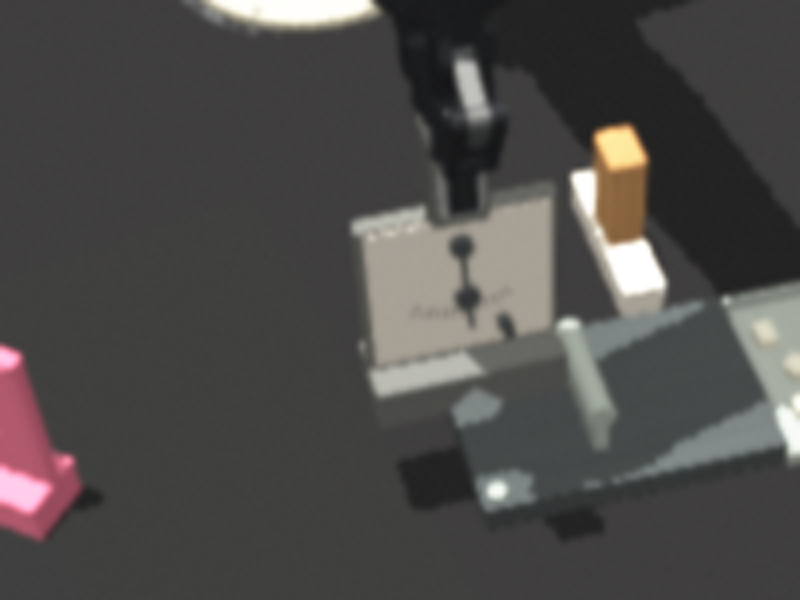

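View pics/w6.png

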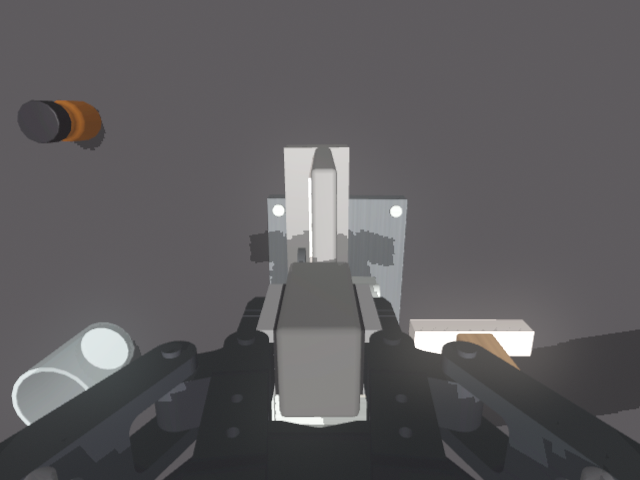

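Request:
jog_arm([
  [-0.02, 0.004, 0, 0],
  [-0.045, 0.009, 0, 0],
  [-0.063, 0.013, 0, 0],
  [-0.071, 0.015, 0, 0],
  [-0.073, 0.015, 0, 0],
  [-0.073, 0.015, 0, 0],
])

```text
clock: 16.02
position: [510.2, -31.1, 233.5]
ee_rot: [-0.642, 0.767, -0.001, 0.004]
contact_force: [-0.7, -0.5, -5.5]
gripper_width: 23.4
```

Run:
```python
from h import *
s=st();x,y=p2w(-3,1.5);goto(x,y,232,-100.2);print(w2p(s["position"]))
im=get_image("wrist")[:,:,::-1];cv2.imwrite("pics/w7.png",im)
sc=get_image("scene")[:,:,::-1];cv2.imwrite("pics/s7.png",sc);cv2.imwrite("pics/c13.png",crop(sc,280,440,150,270,5))
```

```text
t 16.025 p [510.2 -31.1 233.5] yaw -100.14 tilt z [ 0.0076  0.0048 -1.    ] F [-0.7 -0.5 -5.5] w 23.4 j [ 0.26  0.2  -0.29 -0.   -1.07 -0.43]
shift m [-0.0015  0.0007  0.0015] turn deg 0.1  dist 2
[-2.31854302 -0.00854494]
```

View pics/c13.png

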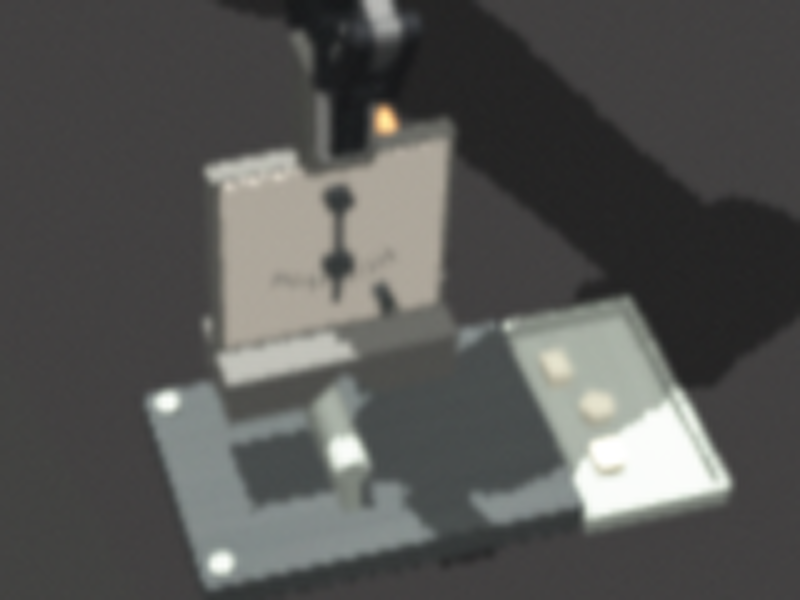

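View pics/w7.png

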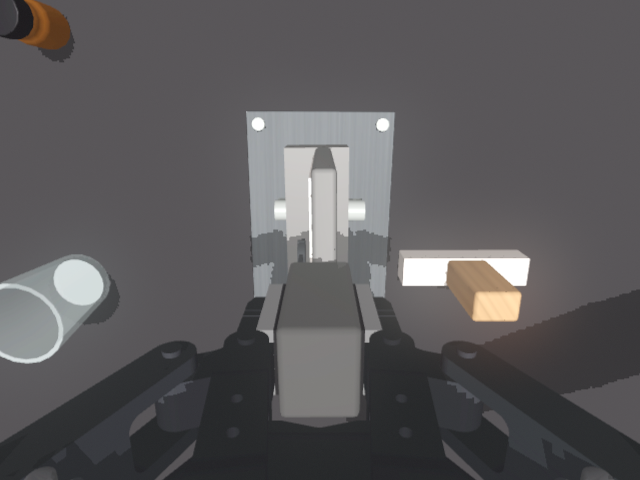

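The wrist view shows the stud ends at u 275 and 365 with the axis at v≈210, and the gauge base's near-end top edge at (285–349,147). I'll work out the offsets from those.

Run:
```python
from h import *
cv2.imwrite("pics/c14.png",crop(cv2.imread("pics/w7.png"),230,410,100,280,4)[:600])
s=st();W=cam("wrist",s["position"],s["ee_rot"])
print("tcp",w2p(s["position"]))
u=s["position"][2]-154.3
for n,p,z in [("stud L",(275,210.5),45),("stud R",(365,210.5),45),("studtop edge",(280,200.5),45),("stud bot",(280,220.5),45),("base L",(285,147),u+26),("base R",(349,147),u+26),("corner(60,-75)",(248,112),18),("corner(-60,-75)",(394,112),18),("stemtop a",(283,325),u+180),("b",(357,325),u+180),("c",(280,412),u+180),("d",(358,412),u+180)]:
    X=onz(W,*p,z);print(n,w2p(X).round(1))
```

```text
t 16.125 p [510.2 -31.1 233.5] yaw -100.15 tilt z [ 0.0075  0.0048 -1.    ] F [-0.  -0.4 -5.1] w 23.5 j [ 0.26  0.2  -0.29 -0.   -1.07 -0.43]
tcp [-2.378795  -0.0469751]
stud L [33.4  3.1]
stud R [-37.8   2.9]
studtop edge [29.3 -5. ]
stud bot [29.7 11.3]
base L [ 19.1 -51. ]
base R [-20.1 -51.1]
corner(60,-75) [ 56.  -71.8]
corner(-60,-75) [-61.4 -71.9]
stemtop a [  7.  -15.2]
b [-13.3 -15.3]
c [ 8.6 13.4]
d [-14.3  13.3]
```

View pics/c14.png

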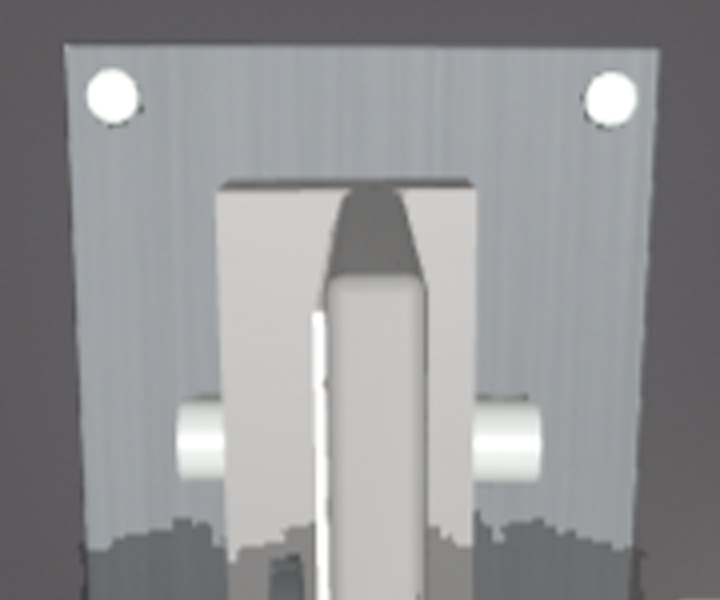

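Request:
jog_arm([
  [-0.0022, 0.0017, 0.0, 0],
  [-0.0022, 0.0017, 0.01, 0],
  [-0.0022, 0.0017, 0.02, 0],
  [-0.0022, 0.0017, 0.028, 0],
  [-0.0022, 0.0017, 0.033, 0],
  [-0.0022, 0.0017, 0.034, 0],
  [-0.0022, 0.0017, 0.034, 0],
])

```text
clock: 17.0
position: [509.3, -28.5, 199.7]
ee_rot: [-0.642, 0.767, -0.001, 0.005]
contact_force: [-0.5, -0.1, -6.1]
gripper_width: 23.6
```

Run:
```python
from h import *
s=st();print(w2p(s["position"]))
im=get_image("wrist")[:,:,::-1];cv2.imwrite("pics/w8.png",im)
sc=get_image("scene")[:,:,::-1];cv2.imwrite("pics/c15.png",np.hstack([crop(sc,290,410,180,270,4),crop(im,230,410,100,235,2.6)[:360-9, :]]) if 0 else crop(sc,290,400,180,270,6))
cv2.imwrite("pics/c16.png",crop(im,230,410,100,250,4))
```

```text
t 17.0 p [509.3 -28.5 199.7] yaw -100.15 tilt z [ 0.008   0.0048 -1.    ] F [-0.5 -0.1 -6.1] w 23.6 j [ 0.26  0.23 -0.35 -0.   -0.99 -0.44]
[-3.64396465  2.42037585]
```

View pics/c15.png

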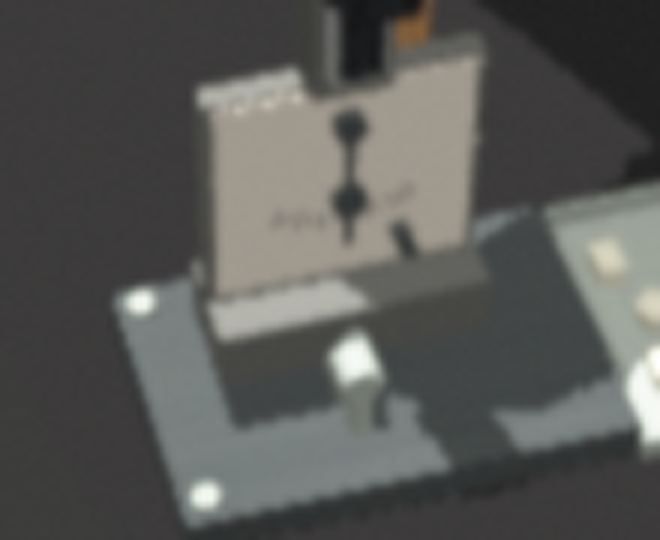

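View pics/c16.png

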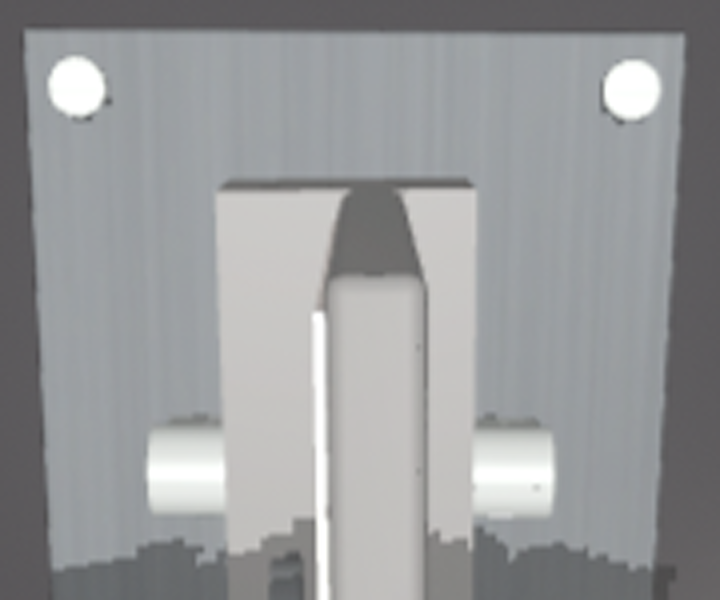

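Run:
```python
from h import *
s=st();W=cam("wrist",s["position"],s["ee_rot"])
u=s["position"][2]-154.3
for n,p,z in [("stud L",(267,217.5),45),("stud R",(368.3,217.5),45),("base L",(285,147),u+26),("base R",(348.5,147),u+26)]:
    X=onz(W,*p,z);print(n,w2p(X).round(1))
```

```text
t 17.1 p [509.4 -28.5 199.8] yaw -100.15 tilt z [ 0.0083  0.0049 -1.    ] F [-0.4 -0.1 -4.7] w 23.3 j [ 0.26  0.23 -0.35 -0.   -0.99 -0.44]
stud L [34.2  2.8]
stud R [-37.8   2.6]
base L [ 17.9 -48.5]
base R [-21.  -48.6]
```

Request:
jog_arm([
  [0, 0, 0.002, 0],
  [0, 0, 0.0035, 0],
  [0, 0, 0.0045, 0],
  [0, 0, 0.0045, 0],
])

```text
clock: 17.6
position: [509.4, -28.6, 195.5]
ee_rot: [-0.642, 0.767, -0.001, 0.005]
contact_force: [-0.6, -0.2, -3.2]
gripper_width: 23.4
```

Request:
jog_arm([
  [0, 0, 0.0008, 0],
  [0, 0, 0.0015, 0],
  [0, 0, 0.0015, 0],
])

```text
clock: 17.98
position: [509.7, -28.9, 194.6]
ee_rot: [-0.642, 0.767, -0.001, 0.005]
contact_force: [-0.9, -2.1, 1.2]
gripper_width: 23.6
```

The gauge rests on the stud with about 6 N, at z 194.6 as predicted. Next I'll measure the pointer and mark in the scene view.

```bash
cat >> h.py <<'E'
def avg(n,k=4):
    return np.mean([get_image(n)[:,:,::-1].astype(float) for _ in range(k)],0)
E
python3 - <<'E'
from h import *
s=st();a=avg("scene",4);np.save("pics/a1.npy",a)
cv2.imwrite("pics/c17.png",crop(np.clip(a*1.0,0,255).astype(np.uint8),315,375,190,235,12))
E
```

```text
t 17.975 p [509.7 -28.9 194.6] yaw -100.13 tilt z [ 0.009   0.0038 -1.    ] F [-0.9 -2.1  1.2] w 23.6 j [ 0.26  0.24 -0.35 -0.   -0.97 -0.44]
```

View pics/c17.png

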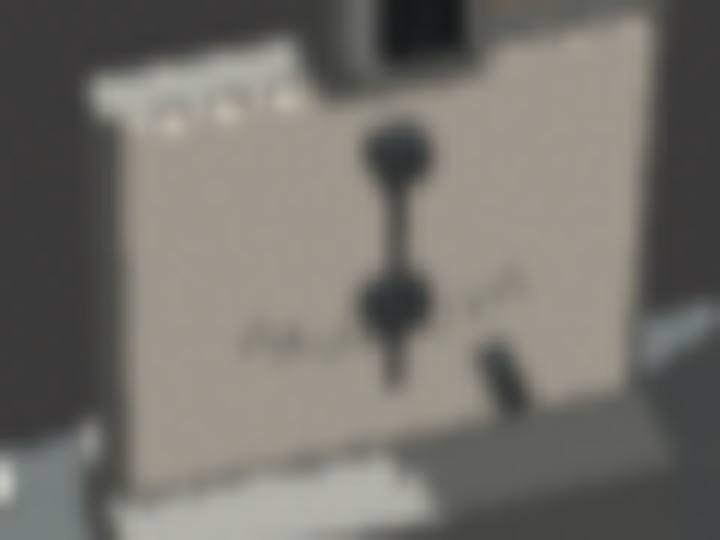

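```bash
cat >> h.py <<'E'
C12=lambda x,y,u0=315,v0=190,k=12:(u0+(x-(k-1)/2)/k,v0+(y-(k-1)/2)/k)
def onplane(C,u,v,P0,n):
    p,d=ray(C,u,v);return p+d*((P0-p)@n)/(d@n)
E
python3 - <<'E'
from h import *
S=cam("scene")
n=np.array([np.cos(YP),np.sin(YP),0]);yh=np.array([-np.sin(YP),np.cos(YP),0])
P=onz(S,*C12(398,153),148.3);print("pivot plate",w2p(P),P)
# also candidates: plane x offset via plate x=10
for off in [0,-4,4]:
    P0=P+n*off
    f=lambda x,y:(lambda X:(round((X-P0)@yh,1),round(X[2],1)))(onplane(S,*C12(x,y),P0,n))
    pv=f(398,153)
    for nm,q in [("bob",(395,303)),("tip",(393,390)),("mark up",(491,342)),("mark mid",(503,377)),("mark low",(515,410))]:
        a=f(*q);print(off,nm,a,"r",round(np.hypot(a[0]-pv[0],a[1]-pv[1]),1),"ang",round(np.arctan2(a[0]-pv[0],pv[1]-a[1]),3))
E
```

```text
pivot plate [4.55602108 1.36715503] [517.22611823 -30.96125384 148.3       ]
0 bob (np.float64(0.3), np.float64(110.5)) r 37.8 ang 0.008
0 tip (np.float64(0.4), np.float64(87.5)) r 60.8 ang 0.007
0 mark up (np.float64(18.9), np.float64(94.8)) r 56.7 ang 0.34
0 mark mid (np.float64(21.6), np.float64(84.7)) r 67.2 ang 0.327
0 mark low (np.float64(24.3), np.float64(74.9)) r 77.3 ang 0.32
-4 bob (np.float64(1.6), np.float64(106.1)) r 38.1 ang 0.008
-4 tip (np.float64(1.7), np.float64(82.9)) r 61.3 ang 0.007
-4 mark up (np.float64(20.3), np.float64(90.4)) r 57.1 ang 0.339
-4 mark mid (np.float64(23.0), np.float64(80.2)) r 67.6 ang 0.327
-4 mark low (np.float64(25.7), np.float64(70.3)) r 77.8 ang 0.319
4 bob (np.float64(-1.1), np.float64(114.8)) r 37.6 ang 0.005
4 tip (np.float64(-1.0), np.float64(92.0)) r 60.4 ang 0.005
4 mark up (np.float64(17.5), np.float64(99.3)) r 56.3 ang 0.34
4 mark mid (np.float64(20.1), np.float64(89.2)) r 66.7 ang 0.326
4 mark low (np.float64(22.8), np.float64(79.5)) r 76.8 ang 0.319
```

The mark sits about 0.32 rad from the pointer, so the gauge needs a lean of about 0.32. That is inside the 0.34 rad base clearance. I'll move the grip along an arc of radius about 151.6 mm with a light downward bias, doing half first.

Request:
jog_arm([
  [-0.003, 0, 0.001, 0],
  [-0.0061, 0, 0.0011, 0],
  [-0.0091, 0, 0.0013, 0],
  [-0.0121, 0, 0.0015, 0],
  [-0.0151, 0, 0.0018, 0],
  [-0.0181, 0, 0.0021, 0],
  [-0.0212, 0, 0.0025, 0],
  [-0.0242, 0, 0.0029, 0],
  [-0.0242, 0, 0.0029, 0],
])

```text
clock: 19.3
position: [513.9, -5.3, 192.4]
ee_rot: [-0.642, 0.767, -0.002, 0.004]
contact_force: [-2.3, -4.0, 5.3]
gripper_width: 23.3
```

Run:
```python
from h import *
s=st();print(w2p(s["position"]));a=avg("scene",2)
cv2.imwrite("pics/c18.png",crop(np.clip(a,0,255).astype(np.uint8),305,385,185,245,10))
s=st()
```

```text
t 19.3 p [513.9  -5.3 192.4] yaw -100.09 tilt z [ 0.0086  0.0026 -1.    ] F [-2.3 -4.   5.3] w 23.3 j [ 0.31  0.24 -0.35  0.   -0.97 -0.48]
[-3.2857723  25.99990172]
t 19.4 p [513.9  -5.3 192.5] yaw -100.1 tilt z [ 0.0087  0.0027 -1.    ] F [-1.8 -3.2  6.3] w 23.5 j [ 0.31  0.24 -0.35  0.   -0.97 -0.48]
```

View pics/c18.png

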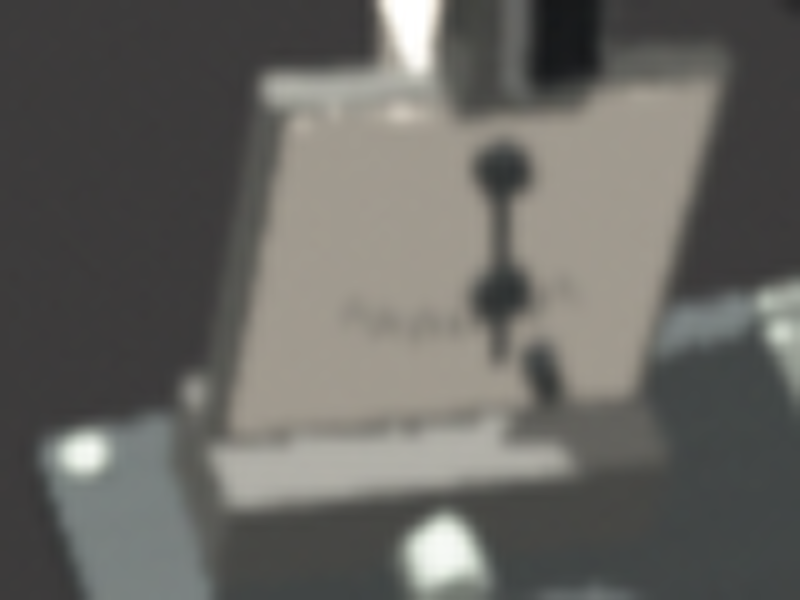

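```bash
cat >> h.py <<'E'
def angs(pts,u0,v0,k,xoff=4.55):
    S=cam("scene");n=np.array([np.cos(YP),np.sin(YP),0]);yh=np.array([-np.sin(YP),np.cos(YP),0])
    P0=np.r_[p2w(xoff,0),0]
    f=lambda q:(lambda X:np.array([(X-P0)@yh,X[2]]))(onplane(S,*C12(*q,u0,v0,k),P0,n))
    pv=f(pts[0]);print("pivot y,z",pv.round(1))
    for q in pts[1:]:
        a=f(q)-pv;print(q,"r",round(np.hypot(*a),1),"ang",round(np.arctan2(a[0],-a[1]),3))
E
python3 - <<'E'
from h import *
angs([(502,165),(499,295),(499,362),(540,345),(544,373),(549,400)],305,185,10)
E
```

```text
pivot y,z [ 16.8 147.7]
(499, 295) r 39.5 ang 0.017
(499, 362) r 61.0 ang 0.023
(540, 345) r 59.2 ang 0.183
(544, 373) r 68.8 ang 0.177
(549, 400) r 78.2 ang 0.175
```

Request:
jog_arm([
  [-0.003, 0, 0.0015, 0],
  [-0.006, 0, 0.002, 0],
  [-0.0089, 0, 0.0027, 0],
  [-0.0119, 0, 0.0034, 0],
  [-0.0148, 0, 0.0041, 0],
  [-0.0178, 0, 0.0049, 0],
  [-0.02, 0, 0.0055, 0],
  [-0.02, 0, 0.0055, 0],
  [-0.02, 0, 0.0055, 0],
])

```text
clock: 20.52
position: [517.6, 14.3, 187.8]
ee_rot: [-0.642, 0.766, -0.002, 0.004]
contact_force: [-1.5, -1.9, 6.4]
gripper_width: 23.3
```

Run:
```python
from h import *
s=st();print(w2p(s["position"]));a=avg("scene",3)
cv2.imwrite("pics/c19.png",crop(np.clip(a,0,255).astype(np.uint8),325,385,190,235,12))
s=st()
```

```text
t 20.525 p [517.6  14.3 187.8] yaw -100.08 tilt z [ 0.0091  0.002  -1.    ] F [-1.5 -1.9  6.4] w 23.3 j [ 0.34  0.25 -0.35  0.   -0.96 -0.52]
[-3.06901876 45.93379736]
t 20.675 p [517.6  14.3 187.8] yaw -100.08 tilt z [ 0.009  0.002 -1.   ] F [-1.9 -1.7  5.6] w 23.2 j [ 0.34  0.25 -0.35  0.   -0.96 -0.52]
```

View pics/c19.png

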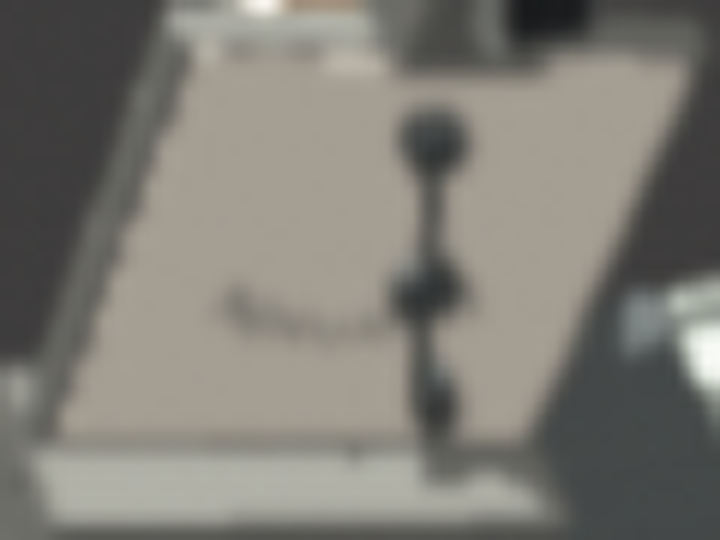

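The pointer tip at (420,365) now nearly meets the mark tab at (438,405), with the pivot at (433,138). For a finer reading I'll use row-wise darkness centroids.

Run:
```python
from h import *
a=np.load("pics/a1.npy").mean(2)
np.set_printoptions(linewidth=200)
print("initial cols 342..362");
for v in range(198,228): print(v,a[v,342:362].round().astype(int))
s=st();b=avg("scene",4);np.save("pics/a3.npy",b);b=b.mean(2)
print("now cols 352..370")
for v in range(196,232): print(v,b[v,352:370].round().astype(int))
```

```text
initial cols 342..362
198 [111 110 115 121 124 128 135 139 143 145 147 149 150 150 150 150 150 150 150 150]
199 [138 140 142 140 135 129 127 131 142 148 150 150 150 150 151 150 150 150 150 150]
200 [148 149 146 132 116 102  95 102 124 143 150 150 150 150 150 150 150 150 150 150]
201 [150 150 141 110  83  72  69  74  99 134 148 150 151 150 151 150 150 150 150 150]
202 [151 150 138  96  64  57  56  58  80 126 146 150 151 150 150 150 150 150 150 150]
203 [150 150 139 102  65  53  51  54  79 124 145 150 150 150 151 150 150 150 150 150]
204 [150 150 144 120  80  56  54  67  97 133 148 150 150 150 150 150 150 150 150 150]
205 [150 150 149 138 105  68  66  98 125 143 149 150 150 150 150 151 150 150 150 150]
206 [150 150 150 146 126  85  80 123 143 149 150 150 150 150 150 150 150 151 150 150]
207 [150 150 150 149 137  96  86 130 148 150 150 150 150 150 150 150 150 150 150 150]
208 [150 150 150 150 139  99  88 131 148 150 150 150 150 150 150 150 150 150 150 150]
209 [150 150 150 150 139 100  92 132 148 150 150 150 150 150 150 150 150 150 150 150]
210 [150 150 150 149 138 100  94 131 148 150 1
[... 3766 characters left out ...]
23 [156 157 157 157 156 156 143  96  68  60  76 122 149 156 156 156 154 140]
224 [156 156 156 156 156 156 145 105  69  58  76 121 148 156 157 156 149 126]
225 [152 152 152 152 152 151 146 120  80  68  87 125 146 151 152 150 138 108]
226 [137 136 133 135 137 137 135 122  91  81  95 118 129 131 131 129 117  92]
227 [140 135 124 133 139 140 139 131 104  92  94 101 103 103 104 102  98  88]
228 [165 161 151 159 165 166 165 155 121 100  97  99 104 106 105 101  97  93]
229 [174 172 170 172 174 174 173 164 131 111 108 114 130 137 133 117 107  99]
230 [175 174 174 174 174 174 174 168 149 139 138 144 159 165 162 147 134 115]
231 [172 172 172 172 172 172 172 171 166 165 164 166 168 170 169 164 157 137]
```

```bash
cat >> h.py <<'E'
def cent(g,v,u0,u1):
    w=np.clip(np.median(np.r_[g[v,u0-1],g[v,u1]])-g[v,u0:u1],0,None); 
    bg=max(g[v,u0],g[v,u1-1]); w=np.clip(bg-g[v,u0:u1]-3,0,None)
    return (w*np.arange(u0,u1)).sum()/w.sum()
def measure(g,prow,pcols,mrow,mcols,theta,xm,xp,piv_y=None,Y0=None):
    S=cam("scene");n=np.array([np.cos(YP),np.sin(YP),0]);yh=np.array([-np.sin(YP),np.cos(YP),0])
    zp=45+103.3*np.cos(theta)
    def f(u,v,x):
        P0=np.r_[p2w(x,0),0];X=onplane(S,u,v,P0,n);return (X-P0)@yh,X[2]
    pp=np.array([f(cent(g,v,*pcols(v)),v,xp) for v in prow]);mm=np.array([f(cent(g,v,*mcols(v)),v,xm) for v in mrow])
    k=np.polyfit(pp[:,1],pp[:,0],1); yp=np.polyval(k,zp)
    am=np.arctan2(mm[:,0]-yp,zp-mm[:,1])
    print(f"xm{xm} xp{xp}: pivot y {yp:.2f} pointer ang {-k[0]:.3f} mark z {mm[:,1].round(1)} y {(mm[:,0]-yp).round(2)} ang {am.round(3)} mean {am.mean():.3f}")
E
python3 - <<'E'
from h import *
a=np.load("pics/a1.npy").mean(2);b=np.load("pics/a3.npy").mean(2)
for xm,xp in [(4,4),(4,6),(4,8),(3,6)]:
    measure(a,[206,207,208,209,210,219,220,221],lambda v:(343,352),[219,220,221,222],lambda v:(352,362),0.0,xm,xp)
    measure(b,[205,206,207,208,209,218],lambda v:(356,365),[223,224,225,226],lambda v:(355,367),0.291,xm,xp)
E
```

```text
xm4 xp4: pivot y 1.62 pointer ang 0.003 mark z [90.9 87.5 83.9 80.3] y [19.72 20.5  21.61 22.89] ang [0.331 0.325 0.324 0.325] mean 0.326
xm4 xp4: pivot y 31.31 pointer ang -0.030 mark z [74.3 70.9 67.5 64. ] y [2.34 2.65 2.99 3.64] ang [0.034 0.036 0.039 0.045] mean 0.039
xm4 xp6: pivot y 0.97 pointer ang 0.003 mark z [90.9 87.5 83.9 80.3] y [20.36 21.15 22.25 23.54] ang [0.341 0.335 0.333 0.333] mean 0.335
xm4 xp6: pivot y 30.50 pointer ang -0.030 mark z [74.3 70.9 67.5 64. ] y [3.15 3.46 3.79 4.44] ang [0.045 0.047 0.05  0.056] mean 0.049
xm4 xp8: pivot y 0.32 pointer ang 0.003 mark z [90.9 87.5 83.9 80.3] y [21.01 21.79 22.9  24.19] ang [0.351 0.344 0.342 0.342] mean 0.345
xm4 xp8: pivot y 29.70 pointer ang -0.030 mark z [74.3 70.9 67.5 64. ] y [3.96 4.27 4.6  5.25] ang [0.057 0.058 0.06  0.066] mean 0.060
xm3 xp6: pivot y 0.97 pointer ang 0.003 mark z [89.8 86.3 82.8 79.1] y [20.72 21.51 22.62 23.9 ] ang [0.34  0.334 0.332 0.333] mean 0.335
xm3 xp6: pivot y 30.50 pointer ang -0.030 mark z [73.2 69.8 66.4 62.8] y [3.53 3.84 4.17 4.82] ang [0.05  0.052 0.054 0.059] mean 0.054
```

Request:
jog_arm([
  [-0.0018, 0, 0.0016, 0],
  [-0.0036, 0, 0.0022, 0],
  [-0.0053, 0, 0.0027, 0],
  [-0.0053, 0, 0.0027, 0],
  [-0.0053, 0, 0.0027, 0],
  [-0.0053, 0, 0.0027, 0],
  [-0.0053, 0, 0.0027, 0],
  [-0.0053, 0, 0.0027, 0],
  [-0.0053, 0, 0.0027, 0],
])

```text
clock: 22.0
position: [518.7, 19.6, 186.0]
ee_rot: [-0.642, 0.766, -0.002, 0.004]
contact_force: [-1.6, -1.4, 7.3]
gripper_width: 23.5
```

Run:
```python
from h import *
np.set_printoptions(linewidth=200)
s=st();print(w2p(s["position"]));b=avg("scene",6);np.save("pics/a4.npy",b)
cv2.imwrite("pics/c20.png",crop(np.clip(b,0,255).astype(np.uint8),325,385,190,235,12))
b=b.mean(2)
for v in range(196,232): print(v,b[v,352:372].round().astype(int))
```

```text
t 22.0 p [518.7  19.6 186. ] yaw -100.06 tilt z [ 0.0095  0.0017 -1.    ] F [-1.6 -1.4  7.3] w 23.5 j [ 0.35  0.26 -0.35  0.   -0.96 -0.53]
[-2.91086864 51.38091788]
196 [158 158 158 158 157 159 159 147 135 126 124 124 124 123 120 119 119 120 120 124]
197 [158 158 158 158 158 158 157 154 152 148 147 147 148 150 150 150 149 149 150 151]
198 [158 158 158 158 158 158 157 157 152 142 137 135 142 153 157 157 158 157 158 157]
199 [158 157 158 158 158 157 157 153 137 115 105 102 117 144 155 158 157 158 158 158]
200 [158 158 157 158 158 157 155 142 113  87  81  78  90 127 150 157 158 158 157 158]
201 [158 158 158 158 158 158 152 130  95  73  70  67  74 108 144 156 157 158 158 158]
202 [158 158 158 158 158 158 153 132  95  68  59  58  70 105 143 156 158 158 158 158]
203 [158 158 157 158 158 158 156 144 108  72  57  63  89 123 149 157 158 158 158 158]
204 [157 158 158 157 158 158 158 152 130  94  68  81 119 145 155 158 158 158 158 158]
205 [158 158 158 158 157 158 158 156 147 116  85 104 140 154 157 158 158 158 158 158]
206 [157 158 157 158 158 158 158 157 152 126  95 119 148 157 158 158 158 1
[... 1461 characters left out ...]
151 126  92]
224 [158 158 157 158 157 157 150 118  78  61  66 100 142 156 157 158 155 141 110  81]
225 [153 154 153 154 153 153 148 124  82  61  72 109 142 153 154 154 149 126  94  76]
226 [142 141 137 136 139 140 139 125  91  76  88 115 136 140 139 139 132 106  81  73]
227 [144 140 125 122 136 142 142 133 104  93 100 114 129 122 116 113 108  93  78  73]
228 [166 160 146 144 158 164 165 156 124 103 100 108 122 112 102  99  98  93  83  76]
229 [172 171 168 167 170 172 172 166 143 118 108 109 114 110 107 107 106 105  96  81]
230 [173 173 172 172 173 173 173 171 163 146 138 137 137 137 137 137 136 136 126  98]
231 [170 171 170 171 172 172 173 172 171 167 165 165 165 165 165 164 165 164 156 122]
```

View pics/c20.png

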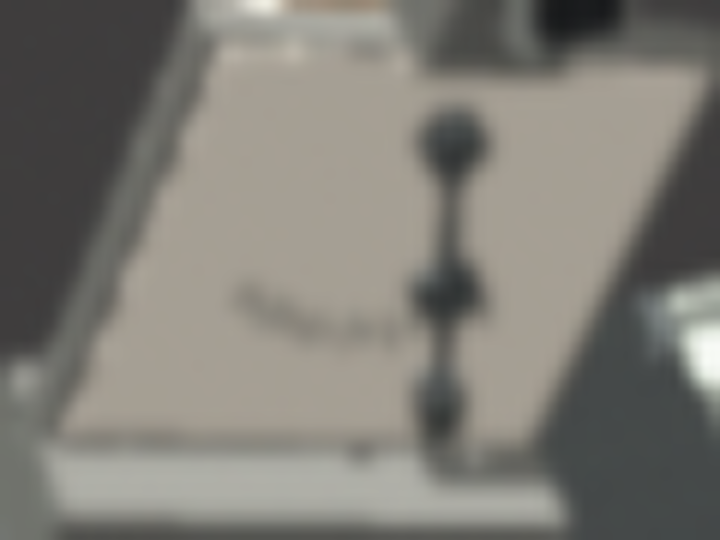

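Run:
```python
from h import *
b=np.load("pics/a4.npy").mean(2)
for v in range(205,227): print(v,round(cent(b,v,358,366),2),end="; ")
S=cam("scene");X=np.r_[p2w(6,35),140];print("\nplumb slope px/row",[(proj(S,X-[0,0,h])-proj(S,X)).round(2) for h in (0,30,60)])
for xm,xp in [(4,4),(4,6),(5,6)]:
    measure(b,[206,207,208,209,210,218,219],lambda v:(358,366),[223,224,225,226],lambda v:(357,367),0.325,xm,xp)
```

```text
205 362.15; 206 362.12; 207 362.09; 208 362.03; 209 361.96; 210 361.97; 211 362.13; 212 362.17; 213 362.02; 214 361.86; 215 361.81; 216 361.56; 217 361.17; 218 361.21; 219 361.41; 220 361.32; 221 361.17; 222 361.16; 223 361.21; 224 361.2; 225 361.18; 226 361.14; 
plumb slope px/row [array([0., 0.]), array([-0.64,  9.88]), array([-1.25, 19.31])]
xm4 xp4: pivot y 34.36 pointer ang -0.002 mark z [74.  70.7 67.3 64. ] y [0.26 0.4  0.5  0.56] ang [0.004 0.006 0.007 0.007] mean 0.006
xm4 xp6: pivot y 33.60 pointer ang -0.002 mark z [74.  70.7 67.3 64. ] y [1.02 1.16 1.26 1.32] ang [0.015 0.016 0.017 0.017] mean 0.016
xm5 xp6: pivot y 33.60 pointer ang -0.002 mark z [75.2 71.8 68.5 65.2] y [0.65 0.78 0.88 0.94] ang [0.01  0.011 0.012 0.012] mean 0.011
```

Run:
```python
from h import *
S=cam("scene")
print(w2p(onz(S,347.3,222.1,90.3)),w2p(onz(S,355.9,218.1,148.3-61*np.cos(.33))))
print(proj(S,np.r_[p2w(5,0),90])-proj(S,np.r_[p2w(6,0),90]))
# now: tip row / mark top row
```

```text
[7.23125715 0.87121799] [ 1.1898098  22.51012881]
[-0.13225682 -0.32112018]
```

Taking the pointer as about 2–3 mm in front of the tab, the remaining offset is roughly 0.006–0.02 rad. I'll make one small step of +0.012 rad and hold to settle.

Request:
jog_arm([
  [-0.0009, 0, 0.0012, 0],
  [-0.0018, 0, 0.0015, 0],
  [-0.0018, 0, 0.0015, 0],
  [-0.0018, 0, 0.0015, 0],
  [-0.0018, 0, 0.0015, 0],
  [-0.0018, 0, 0.0015, 0],
  [-0.0018, 0, 0.0015, 0],
  [-0.0018, 0, 0.0015, 0],
  [-0.0018, 0, 0.0015, 0],
  [-0.0018, 0, 0.0015, 0],
])

```text
clock: 23.55
position: [519.1, 21.4, 185.4]
ee_rot: [-0.642, 0.766, -0.003, 0.004]
contact_force: [-2.5, -2.2, 6.7]
gripper_width: 23.6
```

Run:
```python
from h import *
s=st();print(w2p(s["position"]));b=avg("scene",8);np.save("pics/a5.npy",b)
full=np.clip(b,0,255).astype(np.uint8)
cv2.imwrite("pics/c21.png",crop(full,325,385,190,235,12));cv2.imwrite("pics/c22.png",crop(full,280,440,150,270,5))
cv2.imwrite("pics/w9.png",get_image("wrist")[:,:,::-1])
b=b.mean(2)
for v in range(205,227): print(v,round(cent(b,v,358,367),2),end="; ")
print()
for xm,xp in [(4,4),(4,6),(4,7)]:
    measure(b,[206,207,208,209,210,218,219],lambda v:(358,367),[223,224,225,226],lambda v:(357,367),0.335,xm,xp)
st()
```

```text
t 23.55 p [519.1  21.4 185.4] yaw -100.05 tilt z [ 0.0096  0.0012 -1.    ] F [-2.5 -2.2  6.7] w 23.6 j [ 0.36  0.26 -0.35  0.   -0.95 -0.53]
[-2.88768945 53.20176791]
205 362.59; 206 362.59; 207 362.6; 208 362.58; 209 362.58; 210 362.67; 211 362.73; 212 362.65; 213 362.49; 214 362.31; 215 362.14; 216 361.88; 217 361.49; 218 361.43; 219 361.6; 220 361.46; 221 361.25; 222 361.25; 223 361.27; 224 361.32; 225 361.45; 226 361.59; 
xm4 xp4: pivot y 36.10 pointer ang -0.024 mark z [74.  70.6 67.1 63.7] y [-1.31 -1.04 -0.58 -0.22] ang [-0.019 -0.014 -0.008 -0.003] mean -0.011
xm4 xp6: pivot y 35.29 pointer ang -0.024 mark z [74.  70.6 67.1 63.7] y [-0.5  -0.23  0.23  0.59] ang [-0.007 -0.003  0.003  0.007] mean 0.000
xm4 xp7: pivot y 34.88 pointer ang -0.024 mark z [74.  70.6 67.1 63.7] y [-0.1   0.18  0.64  0.99] ang [-0.001  0.002  0.008  0.013] mean 0.006
t 24.0 p [519.1  21.4 185.4] yaw -100.05 tilt z [ 0.0096  0.0011 -1.    ] F [-1.9 -1.1  6.5] w 23.7 j [ 0.36  0.26 -0.35  0.   -0.95 -0.53]
```

View pics/c21.png

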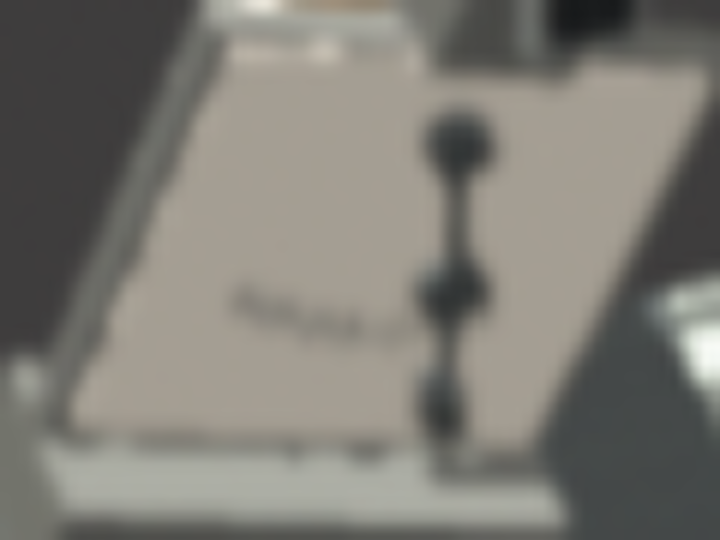

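View pics/c22.png

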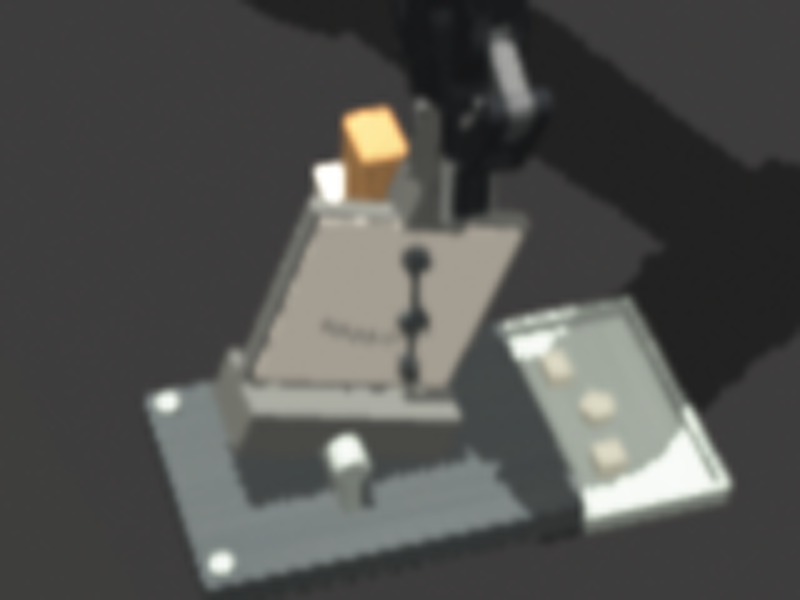

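View pics/w9.png

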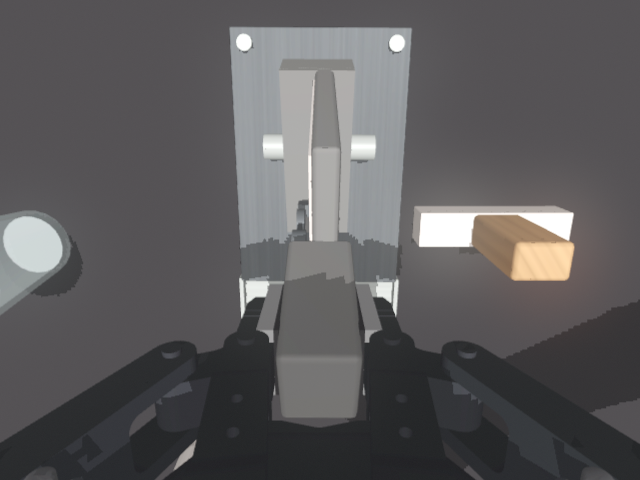

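The pointer stem, its tip and the mark tab line up, with the pivot at (460,143), the bob at (452,290) and the tab at (440,405). Depending on the assumed depth gap, the residual is between −0.011 and +0.006 rad. The gauge is centred on the stud, with a steady 11–12 N on it. Handing in.

Run:
```python
from h import *
st();print(job_done());st()
```

```text
t 24.0 p [519.1  21.4 185.4] yaw -100.05 tilt z [ 0.0096  0.0011 -1.    ] F [-1.9 -1.1  6.5] w 23.7 j [ 0.36  0.26 -0.35  0.   -0.95 -0.53]
the job is handed in; nothing more can be done
None
the job is handed in; nothing more can be done
```

I wiped the three chips into the tray and stood the scraper upright on the bench at the plate's −x side. I then seated the gauge on the middle of the stud, rocked it until the pointer lined up with the mark tab, and handed in at 24.0 s still gripping it.

**Last checks**
- **Chips and scraper:** all three chips are in the tray, and the scraper is standing with a gap to the plate.
- **Seat:** the gauge sits within about 1 mm of the stud's middle along x, with a steady 11–12 N on it (force reading plus the gauge's weight). The grip height matches a seated notch.
- **Bystanders:** the arm and gauge stayed clear of the vial, beaker and bottle, though I took no separate final picture of them.

**Pointer reading:** this is the weakest check, because the scene camera resolves only about 2.4 mm per pixel there. The pointer-to-mark residual came out between −0.011 and +0.006 rad, depending on how far I assume the pointer stands in front of the tab.

**Checks that disagreed**
- The lean was about 0.344 rad from the arm's position and 0.339 rad from the picture. Both are at the top of the 0.34 rad range, but I saw no sign of the base touching the plate.
- The wrist camera and the fixed cameras differed by about 3 mm on where the plate is, so I used the wrist view to line the gauge up with the stud.
- The tool was tilted about 0.01 rad at the end. I had no way to correct that directly.

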